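# Load the shield-ring stack into the furnace chamber

## Robot

A 7-joint arm with a two-finger parallel gripper is mounted at the origin on the work surface. World frame = base frame: x ahead of the robot, y to its left, z up, the work surface at z = 0. Lengths are in mm, angles in rad, forces in N, time in s.
With the tool pointing down it reaches from about 400 to 900 mm from the base axis. Payload 5.5 kg.
Tool frame: the origin (TCP) lies at the very end of the fingers, on their centre line; the grasp point (between the pads) lies 19 mm behind it; z points along the fingers, y is the line along which they close (so a half turn about z gives the same grasp; the last joint's range is limited). The gripper opens to 85 mm and grips with 20 to 120 N. Pads are 22 mm wide; open, the fingers measure 114 mm over their backs; the gripper's body (76 mm by 85 mm) begins 54 mm behind the grasp point. The pads swing forward as they close: fully open they stand 13 mm farther back than shut.
Start: joints at [1.525, 0.501, -0.427, 1.55, 0.221, 1.138, -0.21], TCP at [197.578, -619.244, 231.31] pointing down, gripper open.
Joint ranges: [-2.88, 2.88], [-0.31, 2.03], [-1.54, 1.56], [0.2, 2.42], [-1.41, 4.55], [0.19, 2.02], [-2.57, 2.57]. Speed limits (rad/s): [2.57, 2.57, 3.14, 3.14, 3.14, 3.14, 3.14].

## Interface

Orientations are given as a 3x3 rotation matrix whose columns are the frame's x, y, z axes.
In Python, from cell import * gives the robot as it stands.
- The arm moves only by the shell command python3 -m creep 'ROWS' [FORCE]. ROWS is JSON, a list of rows, each an object of numbers: "fingers": the opening, from 0 (shut) to 1 (fully open); "tx", "ty", "tz": the shift along the world's x, y, z scaled (see below); "turn": the turn about the world's z scaled (see below). A call has 1 to 5 rows; each row is the pose to reach, as a shift and turn from the pose commanded when the call began, turning the shorter way round; what a row does not reach only later rows make up. The controller multiplies each number of a shift by 0.15 m and each number of a turn by 180 degrees. A row lasts 1/10 s, in which the tool goes at most 50 mm and 8.59 degrees, less where a joint would pass 70% of its speed; a pose out of reach is approached as far as the arm can. A call with a number of a shift or a turn outside -1 to 1 is refused whole. A call with a gripper value outside its range is refused whole. The fingers move at their own pace and stop on an object; FORCE is the grip in N (left out, the last holds). Time passes only in rows, so rows that repeat a pose let the fingers close. It gives the time, the measured TCP pose, the force, the opening and the grip force at its end, in the units of the state.
- observe(): the state, without advancing time (a new reading comes with each control period).
- grab_frame(name): name is "side" or "top"; returns a dict with "image" (480x640x3 uint8, blue, green, red), "range_z" (480x640 float32, mm along the optical axis (not along the pixel's ray), 0 where there is no reading), "fx", "fy", "cx", "cy" (pixels), "world_to_cam" (4x4, takes a point from world to camera coordinates). Camera axes: x right, y down, z forward; pixel columns grow to the right and rows downward; lengths in mm; the calibration is good to about 2 mm. A picture is of the moment at which its call begins.
- hand_in(): hands the job in; it is judged then, once.
The state is a dict: "time": time; "qpos": joint angles; "qd": joint speeds; "joint_efforts": joint torques, N m; "ee_pos": TCP position; "eef_rot": TCP orientation; "contact_force": force on the tool from outside, world axes, zero at the start; "moment": the same for the moment, N m; "width": finger opening in mm; "grasp_force": force on a finger pad.
Only numpy, scipy, OpenCV 4.12 (cv2) and the standard library are available. Lean on these libraries where they do the work, as an engineer would, in place of code of your own. Each camera call takes 0.05 s, during which the arm holds its last target. There are 200 camera calls.

## Task

Get the analyser's furnace chamber ready: swing its latch lever free, open the lid fully upright, and thread every shield ring on the bench down the centring post, fully home and flat on one another, the widest at the bottom and each next one narrower. Then shut the lid and swing the latch back over it. Leave the other things on the bench where they stand.

Things in the scene. Friction and masses are not known exactly. Their poses are not given: they have to be found in the camera images.
- chamber: ivory furnace chamber module fixed to the bench, an open box 190 (x) x 250 (y) x 84 mm high, walls 5 mm, inner floor 10 mm above the bench; origin under its centre, -x is its front, +x its hinge side, the latch is on its -y side
- post_base (a point): foot of the steel centring post on the chamber's inner floor, 10 mm above the bench; z is the post's axis
- post_tip (a point): top of the centring post, 64 mm above the inner floor; the post is 19 mm in diameter, its last 10 mm tapers to 8 mm
- lid (a joint): lid angle: 0 shut, grows as the front edge rises, stop at 1.6 rad; the lid is a plate 190 x 250 x 8 mm hinged along the chamber's far (+x) top edge; the hinge is stiff, so the lid stays where it is left (about 5 N at the handle moves it)
- lid_hinge (a point): on the lid's hinge line, middle of the chamber's far top edge; in the lid's frame y runs along the hinge, -x to the lid's front edge, z out of its upper face
- lid_handle (a point): middle of the lid's handle, a round black bar 14 mm thick and 100 mm long parallel to the hinge; its axis lies 165 mm from the hinge line towards the front and 53 mm above it with the lid shut (45 mm clear over the plate's upper face, 25 mm from its front edge)
- latch (a joint): latch lever angle about a vertical pivot: 0 latched (tongue over the lid's edge, arm pointing to the chamber's -x), grows counter-clockwise seen from above to the stop at 1.6 rad (arm pointing to the chamber's -y, tongue clear of the lid); stays where it is left; while latched it blocks the lid
- latch_pivot (a point): pivot axis of the latch lever, 96 mm above the bench beside the lid's -y edge; the tongue lies just above the lid's upper face and reaches 45 mm from the pivot
- latch_knob (a point): middle of the latch lever's upright black knob, 18 mm in diameter, reaching 16 mm above this point, 70 mm from the pivot; the steel arm below it is 20 to 26 mm lower than this point
- ring_70: aluminium shield ring, flat, 70 mm outside diameter, 14 mm thick, 24 mm bore; origin at its centre, z is its axis; may be absent
- ring_63: aluminium shield ring, flat, 63 mm outside diameter, 14 mm thick, 24 mm bore; origin at its centre, z is its axis; may be absent
- ring_56: aluminium shield ring, flat, 56 mm outside diameter, 14 mm thick, 24 mm bore; origin at its centre, z is its axis; may be absent
- ring_49: aluminium shield ring, flat, 49 mm outside diameter, 14 mm thick, 24 mm bore; origin at its centre, z is its axis; may be absent
- ring_42: aluminium shield ring, flat, 42 mm outside diameter, 14 mm thick, 24 mm bore; origin at its centre, z is its axis; may be absent
- sample_jar: small lidded sample jar, 44 mm across, 55 mm tall, standing among the rings; a bystander; origin under its centre
- beaker: glass beaker, 64 mm across, 80 mm tall; a bystander; origin under its centre
- wash_bottle: white wash bottle, 64 mm across, 170 mm tall; a bystander; origin under its centre
- crucible_tray: white divided crucible tray, 100 x 140 x 25 mm; a bystander; origin under its centre
- screwdriver: screwdriver, 180 mm long, lying beyond the latch side of the chamber; a bystander; origin under its centre
Mind the look-alikes: they are no part of the job. Leave any red or yellow look-alike of the ring_56 alone. What is shaped like the ring_70 but pink is not meant.

How it is judged (in metres and radians):
On the way, in this order (a step that is already met when the one before it is completed fails the run):
1. the latch lever is swung free (beyond 1.2 rad) (value of joint latch above 1.2 rad), for 0.2 s.
2. the lid is open (beyond 1.2 rad) (value of joint lid above 1.2 rad), for 0.2 s.
3. all rings present are on the post, flat and home, widest at the bottom, narrower upwards (horizontal distance between each of ring_70, ring_63, ring_56, ring_49, ring_42 and post_base below 0.005 m and angle between the z axis of each of ring_70, ring_63, ring_56, ring_49, ring_42 and the z axis of post_base, either way round below 0.08 rad and z of ring_70 in the frame of post_base below 0.011 m and z of ring_63 in the frame of post_base below 0.025 m and z of each of ring_63, ring_56, ring_49, ring_42 in the frame of ring_70 above 0.01 m and z of ring_56 in the frame of post_base below 0.039 m and z of each of ring_56, ring_49, ring_42 in the frame of ring_63 above 0.01 m and z of each of ring_49, ring_42 in the frame of post_base below 0.053 m and z of each of ring_49, ring_42 in the frame of ring_56 above 0.01 m and z of ring_42 in the frame of ring_49 above 0.01 m), for 0.2 s.
4. the lid is shut (value of joint lid below 0.06 rad), for 0.2 s.
5. the latch is swung back over the lid (value of joint latch below 0.3 rad), for 0.2 s.
At the end, for the whole second after the job is handed in: every ring present is on the post (within 5 mm of its axis, within 0.08 rad of level, resting down on the floor or on the wider ring below), in order of width with the widest at the bottom; the lid is shut (under 0.06 rad), the latch is back over it (under 0.3 rad), all at rest (all of step 3 and value of joint lid below 0.06 rad and value of joint latch below 0.3 rad and linear speed of each of ring_70, ring_63, ring_56, ring_49, ring_42 below 0.03 m/s); the robot touches nothing.
It fails at once if the sample jar is knocked away (more than 4 cm) or over (distance of sample_jar from where it was at the start of the episode above 0.04 m or angle between sample_jar's own z axis and vertical above 0.5 rad).
It fails at once if the beaker is knocked away (more than 4 cm) or over (distance of beaker from where it was at the start of the episode above 0.04 m or angle between beaker's own z axis and vertical above 0.5 rad).
It fails at once if the wash bottle is knocked away (more than 4 cm) or over (distance of wash_bottle from where it was at the start of the episode above 0.04 m or angle between wash_bottle's own z axis and vertical above 0.5 rad).
It fails at once if the crucible tray is knocked away (more than 4 cm) (distance of crucible_tray from where it was at the start of the episode above 0.04 m).
It fails at once if the screwdriver is knocked away (more than 4 cm) (distance of screwdriver from where it was at the start of the episode above 0.04 m).
Of ring_70, ring_63, ring_56, ring_49, ring_42 only 3 to 4 are there at a start; the rules pass over those that are not, and their reading is None.
At some moment in a run one of ring_70, ring_63, ring_56, ring_49, ring_42 may be knocked a few centimetres aside while the robot is not near it.
Once in a run the grip may slacken for a moment while it holds something.
It also fails if it takes over 210 s, if anything falls off the work surface, if the arm or the gripper's body presses on something with over 40 N, if the wrist force passes 120 N, or if a joint passes its speed limit or range.

## Working session

There is one attempt and no reset: what is moved stays moved. The work goes in short steps, Python scripts to look and compute and a shell command to move; the robot and the scene stay as the last step left them, time stands still between calls to the robot, and variables do not carry over. Pictures are saved under pics/ and viewed, at most 14 in all, crops included, and the job is handed in when it is done.

```bash
ls; mkdir -p pics; cat > h.py <<'E'
from cell import *
import numpy as np, cv2
def grab(n):
    f=grab_frame(n); f['T']=np.array(f['world_to_cam']); return f
def pts(f):
    v,u=np.mgrid[0:480,0:640]; z=f['range_z']
    c=np.stack([(u-f['cx'])/f['fx']*z,(v-f['cy'])/f['fy']*z,z],-1)
    R,t=f['T'][:3,:3],f['T'][:3,3]
    return (c-t)@R
def ray(f,u,v,h):
    R,t=f['T'][:3,:3],f['T'][:3,3]
    o=-R.T@t; d=R.T@np.array([(u-f['cx'])/f['fx'],(v-f['cy'])/f['fy'],1])
    return o+d*(h-o[2])/d[2]
def proj(f,p):
    c=f['T'][:3,:3]@np.array(p)+f['T'][:3,3]
    return f['fx']*c[0]/c[2]+f['cx'],f['fy']*c[1]/c[2]+f['cy']
E
python3 - <<'E'
from h import *
for n in('top','side'):
    f=grab(n); cv2.imwrite(f'pics/{n}0.png',f['image']); print(n,f['fx'],f['T'].round(3).tolist(),(f['range_z']>0).mean())
print(observe())
E
```

```text
pics
top 565.6257058569978 [[0.029, -1.0, -0.01, -2.841], [-0.992, -0.028, -0.119, 582.742], [0.119, 0.013, -0.993, 1463.75], [0.0, 0.0, 0.0, 1.0]] 0.995791015625
side 479.9801722982489 [[-0.996, -0.093, -0.017, 580.918], [-0.05, 0.673, -0.738, 104.165], [0.08, -0.734, -0.675, 1388.802], [0.0, 0.0, 0.0, 1.0]] 0.9960188802083333
{'time': 0.1, 'qpos': array([ 1.52517219,  0.50178832, -0.4267926 ,  1.55131848,  0.22079822,
        1.13831156, -0.21027845]), 'qd': array([-1.71144400e-03, -1.58141307e-03,  2.65070067e-04, -3.70023731e-03,
        1.61853223e-04, -4.95840000e-06, -1.28632444e-03]), 'joint_efforts': array([-1.10175647e-02, -5.70808089e+01, -5.83875686e+00, -2.81746906e+01,
        1.04029922e-02,  5.65381633e-03, -2.46777506e-05]), 'ee_pos': array([ 197.32643737, -618.67550333,  230.35151356]), 'eef_rot': array([[ 9.52676222e-01,  3.03986495e-01, -4.76688100e-04],
       [ 3.03986862e-01, -9.52674691e-01,  1.70910295e-03],
       [ 6.54155257e-05, -1.77312866e-03, -9.99998426e-01]]), 'contact_force': array([ 0.23169248,  0.15810354, -0.6577956 ]), 'moment': array([-0.00681704, -0.01241991,  0.0336383 ]), 'grasp_force': 0.0, 'width': 85.88347596224699}
```

View pics/top0.png

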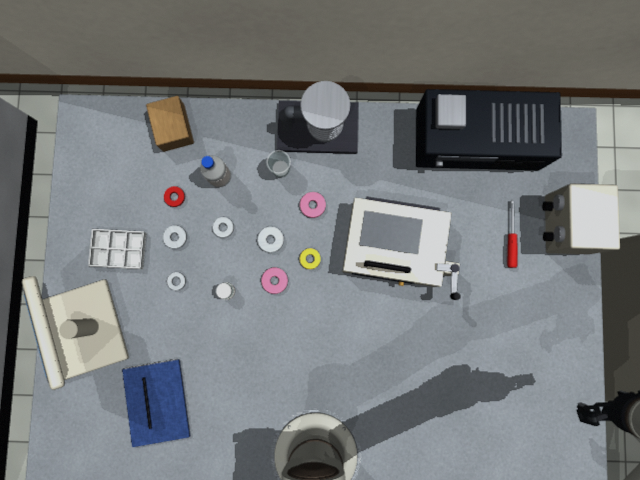

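View pics/side0.png

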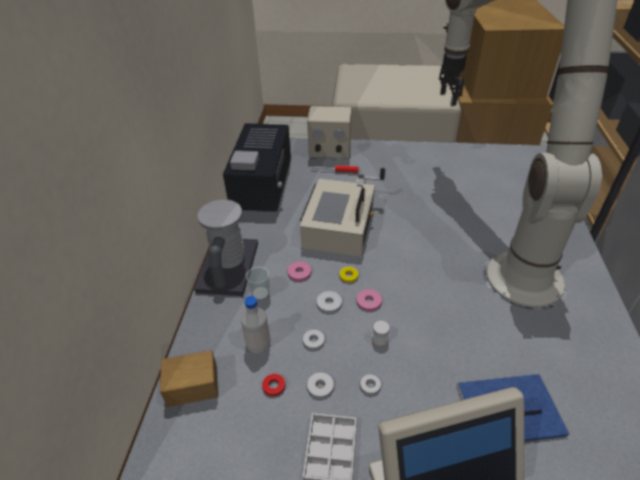

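Top view: four grey rings at (175,237), (223,227), (270,239) and (176,281). The pink, yellow and red ones are look-alikes. The jar is at (223,290). The chamber is around (398,242) with its front towards the robot; the latch knob is at (455,295) and the handle at (387,267). The side view shows the same things, with the chamber at (340,215).

```bash
cat >> h.py <<'E'
def rings(f,lo=150,box=None):
    """grey bright blobs at ring height; centre by ray on top plane z=14, width"""
    hsv=cv2.cvtColor(f['image'],cv2.COLOR_BGR2HSV); P=pts(f)
    m=((hsv[...,1]<40)&(hsv[...,2]>lo)&(P[...,2]>5)&(P[...,2]<25)&(f['range_z']>0)).astype(np.uint8)*255
    cs,_=cv2.findContours(m,cv2.RETR_EXTERNAL,cv2.CHAIN_APPROX_NONE); out=[]
    for c in cs:
        a=cv2.contourArea(c)
        if len(c)<12 or a<100 or a>1500: continue
        q=np.array([ray(f,u,v,14)[:2] for u,v in c[:,0]]).astype(np.float32)
        e=cv2.fitEllipse(q); out.append((np.round(e[0],1).tolist(),np.round(e[1],1).tolist(),c[:,0].mean(0).round().tolist()))
    return out
E
python3 - <<'E'
from h import *
for n in('top','side'):
    f=grab(n); P=pts(f)
    print(n)
    for r in rings(f): print(r)
    X,Y,Z=P[...,0],P[...,1],P[...,2]
    print('bench z',np.median(Z[(X>200)&(X<350)&(abs(Y)<200)]))
    m=((Z>84)&(Z<99)&(f['range_z']>0)&(Y<50)&(Y>-400)&(X>350)&(X<720))
    k=cv2.connectedComponentsWithStats(m.astype(np.uint8)); i=1+np.argmax(k[2][1:,4]); m=k[1]==i
    print('lid n',m.sum(),'z',np.median(Z[m]))
    r=cv2.minAreaRect(P[m][:,:2].astype(np.float32)); print(r,cv2.boxPoints(r).round(1).tolist())
    d=(f['image'].max(2)<50)&(Z>108)&(Z<160)&(X>380)&(X<680)&(Y<0)&(Y>-450)
    k=cv2.connectedComponentsWithStats(d.astype(np.uint8))
    for i in range(1,k[0]):
        if k[2][i,4]>12:
            mm=k[1]==i; print('dark',k[2][i].tolist(),k[3][i].round(1),P[mm].mean(0).round(1),'ztop',np.percentile(Z[mm],90).round(1), cv2.minAreaRect(P[mm][:,:2].astype(np.float32)))
E
```

```text
top
([-25.0, -88.5], [29.4, 60.7], [351.0, 467.0])
([82.0, 12.8], [39.1, 147.3], [311.0, 423.0])
([435.5, 387.2], [44.7, 48.1], [175.0, 281.0])
([512.1, 502.6], [37.0, 99.2], [134.0, 250.0])
([516.2, 592.9], [38.1, 95.3], [101.0, 246.0])
([519.1, 545.8], [40.7, 104.1], [119.0, 248.0])
([554.9, 138.8], [66.8, 67.7], [270.0, 238.0])
([554.1, 398.4], [59.4, 60.6], [174.0, 236.0])
([584.1, 268.7], [52.5, 52.9], [223.0, 227.0])
bench z 1.3516811147131718
lid n 6950 z 93.55657094377071
((552.5502319335938, -210.26243591308594), (286.631103515625, 198.6692352294922), 82.58206176757812) [[435.5, -339.6000061035156], [632.5999755859375, -365.20001220703125], [669.5999755859375, -81.0], [472.5, -55.29999923706055]]
dark [364, 261, 46, 12, 215] [386.8 266.2] [ 482.7 -159.9  143.3] ztop 148.3 ((482.8608703613281, -161.1372528076172), (110.06649780273438, 11.244028091430664), 82.42851257324219)
dark [451, 293, 9, 7, 48] [454.8 295.8] [ 416.  -327.5  132. ] ztop 141.9 ((416.03326416015625, -328.5082702636719), (14.7274808883667, 12.843887329101562), 41.49259948730469)
side
([417.9, 584.0], [22.7, 
[... 242 characters left out ...]
 [329.0, 300.0])
([83.2, 19.7], [35.1, 138.1], [498.0, 279.0])
bench z -0.5862673835605067
lid n 3006 z 92.02524614014814
((552.675537109375, -206.80349731445312), (288.467041015625, 197.86761474609375), 82.59919738769531) [[436.0, -337.1000061035156], [632.2000122070312, -362.6000061035156], [669.4000244140625, -76.5], [473.1000061035156, -51.0]]
dark [381, 169, 3, 9, 25] [382.  173.3] [ 418.2 -325.3  123.4] ztop 135.3 ((418.0684814453125, -325.8017578125), (14.150371551513672, 7.895882606506348), 76.45474243164062)
dark [357, 190, 6, 28, 47] [359.6 202.3] [ 485.5 -144.2  139.4] ztop 144.8 ((483.1801452636719, -153.89190673828125), (101.06189727783203, 8.245821952819824), 82.10584259033203)
```

Rings present: 70, 63, 56 and 49. The outlines measure 67/60/53/46 mm, about one pixel short each. Chamber yaw is about −7.4°. The knob is at about (417,−326), so I start with the latch.

```bash
R='x'
python3 -m creep '[{"fingers":0,"tx":0.5,"ty":0.5,"turn":0.2},{"fingers":0,"tx":0.7,"ty":0.9,"turn":0.24},{"fingers":0,"tx":0.7,"ty":1,"turn":0.24},{"fingers":0,"tx":0.7,"ty":1,"turn":0.24},{"fingers":0,"tx":0.7,"ty":1,"turn":0.24}]' 40
python3 - <<'E'
from h import *
f=grab('top');P=pts(f);hsv=cv2.cvtColor(f['image'],cv2.COLOR_BGR2HSV)
X,Y,Z=P[...,0],P[...,1],P[...,2]
g=grab('side')
m=(Z>85)&(Z<100)&(X>400)&(X<720)&(Y<0)&(Y>-420)
m=cv2.morphologyEx(m.astype(np.uint8),cv2.MORPH_OPEN,np.ones((15,15)))
c=max(cv2.findContours(m,0,1)[0],key=cv2.contourArea); r=cv2.minAreaRect(np.array([ray(f,u,v,92)[:2] for u,v in c[:,0]],np.float32))
print('lid',r,cv2.boxPoints(r).round().tolist())
print('knob top',ray(f,454.8,295.8,135), 'handle',ray(f,386.8,266.2,144))
im=cv2.resize(f['image'][180:310,320:480],None,fx=4.5,fy=4.5,interpolation=cv2.INTER_CUBIC);cv2.imwrite('pics/lid.png',im)
E
```

```text
lid ((524.3945922851562, -85.76315307617188), (45.98358154296875, 43.14396667480469), 1.3056820631027222) [[501.0, -65.0], [502.0, -108.0], [548.0, -107.0], [547.0, -64.0]]
knob top [ 415.95365872 -326.80220799  135.        ] handle [ 482.62415875 -159.74436218  144.        ]invalid input
```

View pics/lid.png

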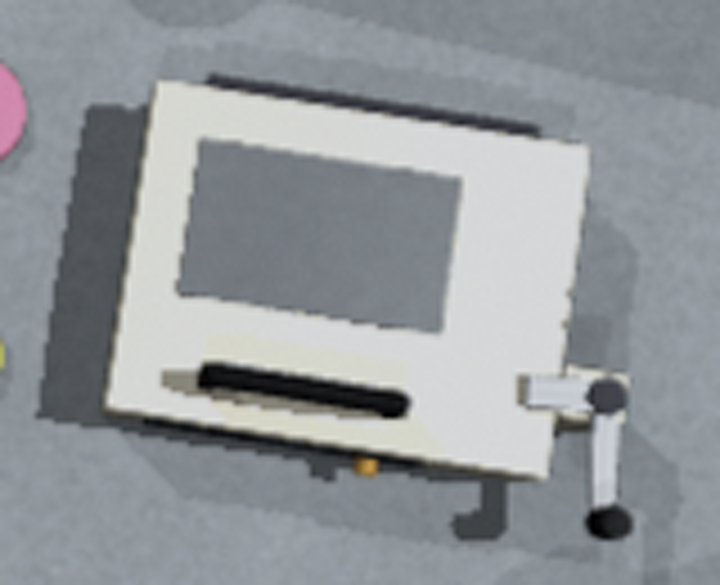

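The crop shows the lid corners at (158,82), (107,408), (548,477) and (588,147). The handle runs from (207,375) to (400,403), the pivot cap is at (606,395) and the knob top at (610,522). The latch is closed.

```bash

python3 - <<'E'
from h import *
f=grab('top'); L=lambda u,v,h:ray(f,u/4.5+320-.4,v/4.5+180-.4,h)[:2].round(1)
q=[L(158,82,92),L(107,408,92),L(548,477,92),L(588,147,92)];print(q,np.mean(q,0))
for a,b in((0,1),(1,2),(2,3),(3,0)):d=q[b]-q[a];print(np.hypot(*d).round(1),np.degrees(np.arctan2(d[1],d[0])).round(1))
print('pivot',L(606,395,103),'knob',L(610,522,135),'handle',L(207,375,140),L(400,403,140))
E
python3 -m creep '[{"fingers":0,"tx":0.5,"ty":0.5,"tz":0,"turn":0.2}]' 40
python3 -m creep '[{"fingers":0,"tx":0.5,"ty":0.5,"tz":0,"turn":0.2}]'
```

```text
[array([658.4, -80.9]), array([472.2, -56.2]), array([ 440.8, -303.1]), array([ 627.7, -325.2])] [ 549.775 -191.35 ]
187.8 172.4
248.9 -97.2
188.2 -6.7
246.2 82.8
pivot [ 486.8 -332.9] knob [ 416.5 -327.7] handle [ 489.3 -108.4] [ 477.2 -213.1]
time: 0.45
ee_pos: [225.4, -589.0, 230.6]
eef_rot: [[0.901, 0.434, -0.004], [0.434, -0.901, -0.003], [-0.005, 0.001, -1.0]]
contact_force: [-0.2, -0.9, -1.1]
width: 73.3
grasp_force: 0.0
time: 0.55
ee_pos: [267.4, -548.8, 231.0]
eef_rot: [[0.82, 0.573, -0.0], [0.573, -0.82, -0.0], [-0.0, 0.0, -1.0]]
contact_force: [1.9, 0.1, 0.6]
width: 58.7
grasp_force: 0.0
```

```bash

python3 -m creep '[{"fingers":0,"tx":0.2,"ty":0.3,"tz":0,"turn":0.05},{"fingers":0,"tx":0.4,"ty":0.6,"tz":0,"turn":0.1},{"fingers":0,"tx":0.6,"ty":0.9,"tz":0,"turn":0.15},{"fingers":0,"tx":0.7,"ty":1,"tz":0,"turn":0.2},{"fingers":0,"tx":0.7,"ty":1,"tz":0,"turn":0.22}]'
python3 -m creep '[{"fingers":0,"tx":0.2,"ty":0.2,"tz":0,"turn":0.04},{"fingers":0,"tx":0.32,"ty":0.66,"tz":0,"turn":0.046},{"fingers":0,"tx":0.32,"ty":0.66,"tz":-0.2,"turn":0.046},{"fingers":0,"tx":0.32,"ty":0.66,"tz":-0.3,"turn":0.046},{"fingers":0,"tx":0.32,"ty":0.66,"tz":-0.3,"turn":0.046}]'
```

```text
time: 1.05
ee_pos: [377.9, -393.0, 232.2]
eef_rot: [[0.253, 0.967, 0.002], [0.967, -0.253, 0.001], [0.001, 0.002, -1.0]]
contact_force: [0.6, -0.3, 0.9]
width: -0.0
grasp_force: 0.0
time: 1.55
ee_pos: [419.7, -298.9, 184.4]
eef_rot: [[0.125, 0.992, -0.003], [0.992, -0.125, 0.002], [0.002, -0.004, -1.0]]
contact_force: [-0.1, -0.8, -0.1]
width: 0.0
grasp_force: 0.0
```

```bash

python3 -m creep '[{"fingers":0,"tx":0,"ty":0,"tz":-0.3,"turn":0},{"fingers":0,"tx":0,"ty":0,"tz":-0.48,"turn":0},{"fingers":0,"tx":0,"ty":0,"tz":-0.48,"turn":0}]'
python3 -m creep '[{"fingers":0,"tx":-0.01,"ty":-0.06,"tz":0,"turn":0},{"fingers":0,"tx":-0.03,"ty":-0.14,"tz":0,"turn":0},{"fingers":0,"tx":-0.04,"ty":-0.22,"tz":0,"turn":0},{"fingers":0,"tx":-0.02,"ty":-0.32,"tz":0,"turn":0},{"fingers":0,"tx":0,"ty":-0.41,"tz":0,"turn":0}]'
python3 -m creep '[{"fingers":0,"tx":0.05,"ty":-0.08,"tz":0,"turn":0},{"fingers":0,"tx":0.107,"ty":-0.16,"tz":0,"turn":0},{"fingers":0,"tx":0.2,"ty":-0.23,"tz":0,"turn":0},{"fingers":0,"tx":0.245,"ty":-0.253,"tz":0,"turn":0},{"fingers":0,"tx":0.245,"ty":-0.253,"tz":0,"turn":0}]'
python3 - <<'E'
from h import *
f=grab('top'); im=cv2.resize(f['image'][180:330,320:520],None,fx=4,fy=4,interpolation=cv2.INTER_CUBIC);cv2.imwrite('pics/l2.png',im)
E
```

```text
time: 1.85
ee_pos: [418.4, -300.1, 111.6]
eef_rot: [[0.129, 0.992, -0.005], [0.992, -0.129, 0.003], [0.003, -0.005, -1.0]]
contact_force: [-1.2, 0.0, 0.2]
width: 0.1
grasp_force: 0.0
time: 2.35
ee_pos: [421.5, -363.2, 115.1]
eef_rot: [[0.127, 0.992, 0.001], [0.992, -0.127, -0.001], [-0.001, 0.001, -1.0]]
contact_force: [2.9, 4.1, 1.1]
width: 0.3
grasp_force: 2.3
time: 2.85
ee_pos: [458.1, -400.4, 114.1]
eef_rot: [[0.127, 0.992, -0.0], [0.992, -0.127, -0.0], [-0.0, -0.0, -1.0]]
contact_force: [-0.0, -0.1, -0.2]
width: 0.3
grasp_force: 0.0
```

View pics/l2.png

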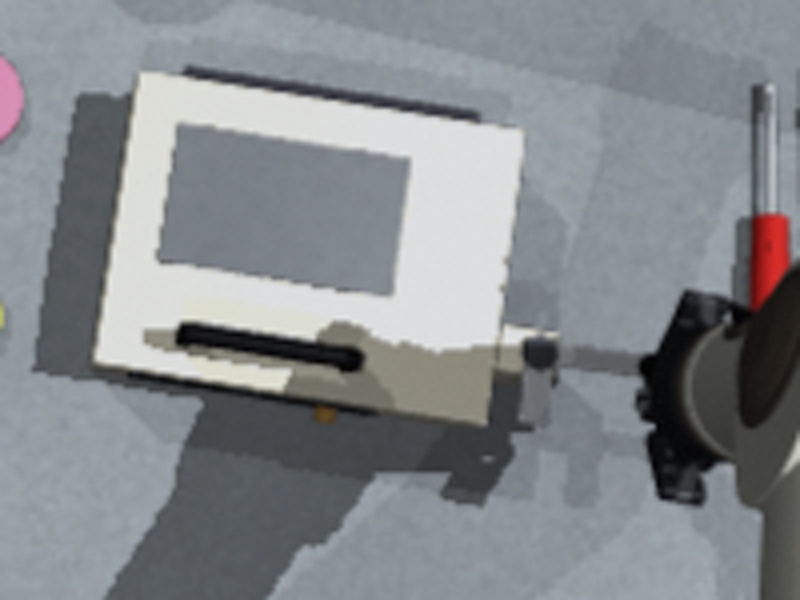

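Latch arm now points to −y and the tongue is clear of the lid. Next is the handle at (483,−161,137).

```bash

python3 -m creep '[{"fingers":0,"tx":-0.1,"ty":0,"tz":0.3,"turn":0},{"fingers":0.6,"tx":-0.1,"ty":0.1,"tz":0.57,"turn":0},{"fingers":0.6,"tx":0,"ty":0.4,"tz":0.57,"turn":0},{"fingers":0.6,"tx":0.08,"ty":0.7,"tz":0.57,"turn":0},{"fingers":0.6,"tx":0.16,"ty":1,"tz":0.57,"turn":0}]' 25
python3 -m creep '[{"fingers":0.6,"tx":0,"ty":0.3,"tz":0,"turn":0},{"fingers":0.6,"tx":0,"ty":0.6,"tz":0,"turn":0},{"fingers":0.6,"tx":0,"ty":0.6,"tz":0,"turn":0},{"fingers":0.6,"tx":0,"ty":0.6,"tz":0,"turn":0}]'
```

```text
time: 3.4
ee_pos: [482.1, -247.6, 200.5]
eef_rot: [[0.127, 0.992, 0.001], [0.992, -0.127, -0.001], [-0.001, 0.001, -1.0]]
contact_force: [1.3, 0.9, 0.0]
width: 51.2
grasp_force: 0.0
time: 3.8
ee_pos: [482.0, -157.8, 200.2]
eef_rot: [[0.122, 0.992, 0.001], [0.992, -0.122, -0.001], [-0.001, 0.001, -1.0]]
contact_force: [-0.9, -0.4, 0.1]
width: 51.3
grasp_force: 0.0
```

```bash

python3 -m creep '[{"fingers":0.6,"tx":0.005,"ty":0,"tz":-0.3,"turn":0},{"fingers":0.6,"tx":0.005,"ty":0,"tz":-0.547,"turn":0},{"fingers":0.6,"tx":0.005,"ty":0,"tz":-0.547,"turn":0},{"fingers":0,"tx":0.005,"ty":0,"tz":-0.547,"turn":0},{"fingers":0,"tx":0.005,"ty":0,"tz":-0.547,"turn":0}]' 25
python3 -m creep '[{"fingers":0,"tx":0,"ty":0,"tz":0,"turn":0},{"fingers":0,"tx":0,"ty":0,"tz":0,"turn":0},{"fingers":0,"tx":0,"ty":0,"tz":0,"turn":0}]' 25
```

```text
time: 4.3
ee_pos: [484.2, -159.8, 119.5]
eef_rot: [[0.127, 0.992, 0.003], [0.992, -0.127, -0.001], [-0.001, 0.003, -1.0]]
contact_force: [0.1, -0.8, -0.4]
width: 22.8
grasp_force: 0.0
time: 4.6
ee_pos: [485.5, -160.0, 119.8]
eef_rot: [[0.126, 0.992, 0.005], [0.992, -0.126, -0.002], [-0.001, 0.006, -1.0]]
contact_force: [3.4, -1.7, 4.9]
width: 13.1
grasp_force: 25.8
```

```bash

python3 -m creep '[{"fingers":0,"tx":0.04,"ty":-0.005,"tz":0.108,"turn":0},{"fingers":0,"tx":0.091,"ty":-0.012,"tz":0.211,"turn":0},{"fingers":0,"tx":0.153,"ty":-0.019,"tz":0.309,"turn":0},{"fingers":0,"tx":0.223,"ty":-0.028,"tz":0.401,"turn":0},{"fingers":0,"tx":0.302,"ty":-0.038,"tz":0.484,"turn":0}]' 25
```

```text
time: 5.1
ee_pos: [524.5, -165.0, 189.3]
eef_rot: [[0.127, 0.992, -0.008], [0.992, -0.127, 0.0], [-0.001, -0.008, -1.0]]
contact_force: [-4.6, -1.4, -4.8]
width: 12.6
grasp_force: 24.7
```

```bash

python3 -m creep '[{"fingers":0,"tx":0.087,"ty":-0.011,"tz":0.075,"turn":0},{"fingers":0,"tx":0.181,"ty":-0.023,"tz":0.141,"turn":0},{"fingers":0,"tx":0.28,"ty":-0.035,"tz":0.198,"turn":0},{"fingers":0,"tx":0.386,"ty":-0.049,"tz":0.243,"turn":0},{"fingers":0,"tx":0.495,"ty":-0.062,"tz":0.279,"turn":0}]' 25
python3 -m creep '[{"fingers":0,"tx":0.112,"ty":-0.014,"tz":0.023,"turn":0},{"fingers":0,"tx":0.226,"ty":-0.029,"tz":0.037,"turn":0},{"fingers":0,"tx":0.341,"ty":-0.043,"tz":0.038,"turn":0},{"fingers":0,"tx":0.455,"ty":-0.057,"tz":0.027,"turn":0},{"fingers":0,"tx":0.567,"ty":-0.071,"tz":0.005,"turn":0}]' 25
python3 -m creep '[{"fingers":0,"tx":0.03,"ty":-0.004,"tz":-0.01,"turn":0},{"fingers":0,"tx":0.03,"ty":-0.004,"tz":-0.01,"turn":0}]' 25
```

```text
time: 5.6
ee_pos: [599.2, -174.8, 234.4]
eef_rot: [[0.127, 0.992, -0.007], [0.992, -0.127, -0.003], [-0.004, -0.007, -1.0]]
contact_force: [-8.9, -0.3, 13.6]
width: 12.9
grasp_force: 27.3
time: 6.1
ee_pos: [686.5, -186.1, 234.3]
eef_rot: [[0.127, 0.992, -0.003], [0.992, -0.127, -0.002], [-0.003, -0.002, -1.0]]
contact_force: [-3.5, -2.2, 3.3]
width: 13.0
grasp_force: 27.8
time: 6.3
ee_pos: [692.5, -186.9, 232.5]
eef_rot: [[0.127, 0.992, 0.001], [0.992, -0.127, -0.002], [-0.002, 0.001, -1.0]]
contact_force: [2.4, -3.2, 4.0]
width: 13.1
grasp_force: 28.4
```

```bash

python3 -m creep '[{"fingers":0.5,"tx":0,"ty":0,"tz":0,"turn":0},{"fingers":0.5,"tx":0,"ty":0,"tz":0,"turn":0},{"fingers":0.5,"tx":0,"ty":0,"tz":0.2,"turn":0},{"fingers":0.5,"tx":0,"ty":0,"tz":0.5,"turn":0},{"fingers":0.5,"tx":0,"ty":0,"tz":0.6,"turn":0}]' 25
python3 -m creep '[{"fingers":1,"tx":-0.3,"ty":0,"tz":0,"turn":0},{"fingers":1,"tx":-0.6,"ty":-0.1,"tz":0,"turn":0},{"fingers":1,"tx":-0.9,"ty":-0.3,"tz":0,"turn":0},{"fingers":1,"tx":-1,"ty":-0.5,"tz":0,"turn":0},{"fingers":1,"tx":-1,"ty":-0.8,"tz":0,"turn":0}]' 25
python3 -m creep '[{"fingers":1,"tx":-0.3,"ty":0,"tz":0,"turn":0},{"fingers":1,"tx":-0.6,"ty":-0.1,"tz":0,"turn":0},{"fingers":1,"tx":-0.9,"ty":-0.1,"tz":0,"turn":0},{"fingers":1,"tx":-0.9,"ty":-0.1,"tz":0,"turn":0}]' 25
python3 - <<'E'
from h import *
f=grab('top');g=grab('side')
a=cv2.resize(f['image'][180:330,320:480],(640,600)[:2],interpolation=cv2.INTER_CUBIC)
a=cv2.resize(f['image'][180:310,320:480],(400,325),interpolation=cv2.INTER_CUBIC)
b=cv2.resize(g['image'][130:260,280:440],(400,325),interpolation=cv2.INTER_CUBIC)
cv2.imwrite('pics/open.png',np.hstack([a,b]))
E
```

```text
time: 6.8
ee_pos: [693.0, -184.3, 326.2]
eef_rot: [[0.125, 0.992, 0.005], [0.992, -0.125, -0.0], [0.0, 0.005, -1.0]]
contact_force: [0.7, -0.1, 1.6]
width: 42.7
grasp_force: 0.0
time: 7.3
ee_pos: [539.1, -304.2, 322.1]
eef_rot: [[0.123, 0.992, -0.002], [0.992, -0.123, -0.001], [-0.001, -0.002, -1.0]]
contact_force: [1.5, -0.6, 1.5]
width: 85.6
grasp_force: 0.0
time: 7.7
ee_pos: [399.8, -321.7, 319.9]
eef_rot: [[0.133, 0.991, -0.007], [0.991, -0.133, 0.0], [-0.001, -0.007, -1.0]]
contact_force: [1.5, -1.6, -0.2]
width: 84.7
grasp_force: 0.0
```

View pics/open.png

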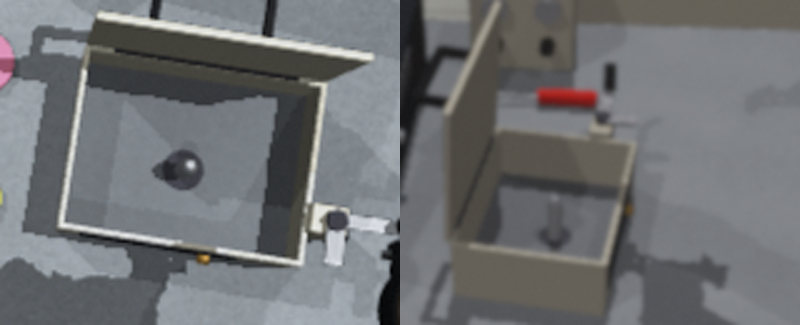

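The lid stands upright. In the crops the post is at about (187,168) in the top view and (154,200) in the side view. I'll measure it in both.

```bash

python3 - <<'E'
from h import *
for n in('top','side'):
    f=grab(n);P=pts(f);X,Y,Z=P[...,0],P[...,1],P[...,2]
    s=(abs(X-550)<55)&(abs(Y+191)<70)
    print(n,'floor',np.median(Z[s]))
    for lo,hi in((25,85),(25,45),(45,62),(62,85)):
        m=s&(Z>lo)&(Z<hi); v,u=np.nonzero(m)
        if len(u)>1: print(lo,len(u),P[m].mean(0).round(1),'uv',u.mean().round(1),v.mean().round(1),u.min(),u.max(),v.min(),v.max(),'ray74',ray(f,u.mean(),v.mean(),74)[:2].round(1))
    im=f['image']; print(n,[ (r.tolist()) for r in (cv2.cvtColor(im,cv2.COLOR_BGR2GRAY)[240:256,382:406] if n=='top' else cv2.cvtColor(im,cv2.COLOR_BGR2GRAY)[204:230:2,332:352])])
E
```

```text
top floor 10.924161555667919
25 56 [ 539.4 -188.5   63. ] uv 394.8 246.2 391 399 242 250 ray74 [ 538.5 -187.2]
25 7 [ 535.3 -186.    35. ] uv 392.4 248.7 391 395 245 250 ray74 [ 531.8 -181.3]
45 8 [ 538.2 -183.3   52.9] uv 392.2 247.0 391 394 244 249 ray74 [ 536.2 -180.8]
62 41 [ 540.4 -189.9   69.8] uv 395.6 245.6 392 399 242 249 ray74 [ 540.  -189.4]
top [[132, 133, 133, 132, 134, 135, 124, 105, 96, 79, 71, 72, 72, 79, 91, 106, 113, 114, 121, 122, 121, 121, 122, 122], [132, 133, 134, 131, 133, 125, 103, 82, 73, 57, 59, 58, 59, 60, 66, 81, 102, 120, 121, 121, 122, 124, 123, 123], [133, 134, 135, 133, 124, 96, 79, 74, 71, 60, 58, 59, 57, 57, 58, 58, 79, 108, 120, 124, 124, 123, 124, 123], [133, 134, 133, 125, 101, 74, 70, 73, 69, 64, 63, 64, 73, 77, 74, 70, 66, 83, 108, 124, 123, 123, 123, 124], [136, 134, 121, 85, 59, 60, 72, 73, 72, 65, 66, 73, 104, 148, 161, 133, 81, 70, 93, 124, 124, 124, 125, 123], [123, 93, 84, 56, 38, 42, 50, 50, 56, 65, 68, 78, 137, 199, 204, 178, 99, 69, 78, 110, 125, 124, 124, 124], [86, 70, 65, 46, 38, 38, 37, 44, 56, 62, 67, 78, 125, 190, 209, 176, 106, 7
[... 1812 characters left out ...]
2, 102, 100, 99, 95, 87, 86, 85, 85, 82, 84, 92, 98, 101, 102, 102, 104, 106], [100, 101, 101, 100, 101, 100, 96, 88, 86, 86, 83, 82, 84, 93, 99, 101, 102, 101, 102, 104], [101, 100, 99, 100, 100, 99, 95, 88, 86, 86, 84, 82, 86, 95, 99, 102, 101, 102, 102, 101], [100, 99, 98, 97, 95, 93, 88, 85, 85, 85, 83, 82, 82, 87, 93, 97, 100, 101, 101, 104], [98, 95, 92, 86, 75, 69, 68, 76, 83, 84, 84, 78, 72, 69, 71, 82, 95, 102, 107, 109], [98, 95, 90, 79, 68, 63, 65, 73, 81, 83, 80, 76, 69, 66, 67, 75, 90, 104, 110, 109], [101, 100, 99, 94, 83, 73, 68, 61, 60, 62, 62, 60, 62, 70, 77, 87, 99, 107, 110, 109], [107, 108, 109, 108, 105, 101, 92, 77, 62, 58, 58, 62, 74, 91, 101, 106, 108, 109, 109, 109]]
```

Post axis is about (540.3,−189.8), agreed by both views and 10 mm off the chamber centre. I'll pick ring_70 at (555,138).

```bash

python3 -m creep '[{"fingers":1,"tx":0.1,"ty":0.3,"tz":0,"turn":0},{"fingers":1,"tx":0.2,"ty":0.6,"tz":0,"turn":0},{"fingers":1,"tx":0.3,"ty":0.9,"tz":0,"turn":0},{"fingers":1,"tx":0.3,"ty":1,"tz":0,"turn":0}]' 40
python3 -m creep '[{"fingers":1,"tx":0.1,"ty":0.3,"tz":0,"turn":0},{"fingers":1,"tx":0.2,"ty":0.6,"tz":0,"turn":0},{"fingers":1,"tx":0.3,"ty":0.9,"tz":0,"turn":0},{"fingers":1,"tx":0.3,"ty":1,"tz":0,"turn":0}]' 40
python3 -m creep '[{"fingers":1,"tx":0.1,"ty":0.3,"tz":-0.1,"turn":0},{"fingers":1,"tx":0.3,"ty":0.6,"tz":-0.2,"turn":0},{"fingers":1,"tx":0.43,"ty":0.9,"tz":-0.5,"turn":0},{"fingers":1,"tx":0.43,"ty":1,"tz":-0.9,"turn":0},{"fingers":1,"tx":0.43,"ty":1,"tz":-1,"turn":0}]' 40
python3 -m creep '[{"fingers":1,"tx":0,"ty":0.067,"tz":-0.3,"turn":0},{"fingers":1,"tx":0,"ty":0.067,"tz":-0.6,"turn":0},{"fingers":1,"tx":0,"ty":0.067,"tz":-0.7,"turn":0},{"fingers":1,"tx":0,"ty":0.067,"tz":-0.7,"turn":0}]' 40
```

```text
time: 8.3
ee_pos: [455.1, -162.8, 322.2]
eef_rot: [[0.115, 0.993, 0.003], [0.993, -0.115, 0.002], [0.003, 0.002, -1.0]]
contact_force: [0.2, 0.2, -0.4]
width: 85.5
grasp_force: 0.0
time: 8.7
ee_pos: [498.7, -12.9, 322.2]
eef_rot: [[0.116, 0.993, 0.002], [0.993, -0.116, 0.004], [0.004, 0.002, -1.0]]
contact_force: [-0.7, 0.3, -0.1]
width: 85.5
grasp_force: 0.0
time: 9.2
ee_pos: [561.9, 134.5, 169.7]
eef_rot: [[0.121, 0.993, 0.0], [0.993, -0.121, 0.003], [0.003, 0.0, -1.0]]
contact_force: [0.3, -0.0, -0.0]
width: 85.4
grasp_force: 0.0
time: 9.6
ee_pos: [559.7, 140.3, 64.2]
eef_rot: [[0.124, 0.992, -0.005], [0.992, -0.124, -0.0], [-0.001, -0.005, -1.0]]
contact_force: [-0.7, -0.5, 0.8]
width: 85.4
grasp_force: 0.0
```

```bash

python3 - <<'E'
from h import *
for n in('top','side'):
    for r in rings(grab(n)):
        if r[0][0]>400 and r[0][1]<450: print(n,r)
E
python3 -m creep '[{"fingers":1,"tx":-0.03,"ty":-0.013,"tz":-0.15,"turn":0},{"fingers":1,"tx":-0.03,"ty":-0.013,"tz":-0.3,"turn":0},{"fingers":1,"tx":-0.03,"ty":-0.013,"tz":-0.35,"turn":0},{"fingers":1,"tx":-0.03,"ty":-0.013,"tz":-0.35,"turn":0}]' 40
python3 -m creep '[{"fingers":1,"tx":0,"ty":0,"tz":-0.03,"turn":0},{"fingers":1,"tx":0,"ty":0,"tz":-0.055,"turn":0},{"fingers":1,"tx":0,"ty":0,"tz":-0.055,"turn":0}]' 40
```

```text
top ([436.1, 387.9], [44.6, 49.8], [175.0, 280.0])
top ([556.4, 400.4], [55.0, 66.6], [173.0, 234.0])
side ([435.9, 385.1], [43.7, 45.7], [370.0, 383.0])
side ([555.1, 398.7], [54.2, 60.4], [320.0, 384.0])
side ([555.1, 137.9], [65.0, 66.5], [329.0, 300.0])
time: 10.1
ee_pos: [557.9, 137.8, 15.1]
eef_rot: [[0.127, 0.992, 0.001], [0.992, -0.127, 0.0], [0.0, 0.001, -1.0]]
contact_force: [-0.1, -0.2, 0.2]
width: 85.6
grasp_force: 0.0
time: 10.4
ee_pos: [557.2, 137.8, 6.1]
eef_rot: [[0.126, 0.992, 0.001], [0.992, -0.126, 0.0], [0.0, 0.001, -1.0]]
contact_force: [0.5, -0.4, -0.6]
width: 85.2
grasp_force: 0.0
```

```bash

python3 -m creep '[{"fingers":1,"tx":-0.01,"ty":0,"tz":-0.04,"turn":0},{"fingers":1,"tx":-0.01,"ty":0,"tz":-0.067,"turn":0},{"fingers":1,"tx":-0.01,"ty":0,"tz":-0.067,"turn":0}]' 40
python3 -m creep '[{"fingers":0,"tx":0,"ty":0,"tz":0,"turn":0},{"fingers":0,"tx":0,"ty":0,"tz":0,"turn":0},{"fingers":0,"tx":0,"ty":0,"tz":0,"turn":0},{"fingers":0,"tx":0,"ty":0,"tz":0,"turn":0}]' 40
python3 - <<'E'
from h import *
f=grab('top');cv2.imwrite('pics/r1.png',f['image'][150:350,60:360].repeat(2,0).repeat(2,1))
E
```

```text
time: 10.7
ee_pos: [554.7, 137.7, -5.1]
eef_rot: [[0.126, 0.992, -0.001], [0.992, -0.126, -0.0], [-0.001, -0.001, -1.0]]
contact_force: [-0.4, -1.2, 0.1]
width: 85.8
grasp_force: 0.0
time: 11.1
ee_pos: [555.3, 137.9, -3.7]
eef_rot: [[0.126, 0.992, 0.0], [0.992, -0.126, -0.0], [-0.0, 0.0, -1.0]]
contact_force: [-1.6, -1.4, 4.6]
width: 68.8
grasp_force: 43.7
```

View pics/r1.png

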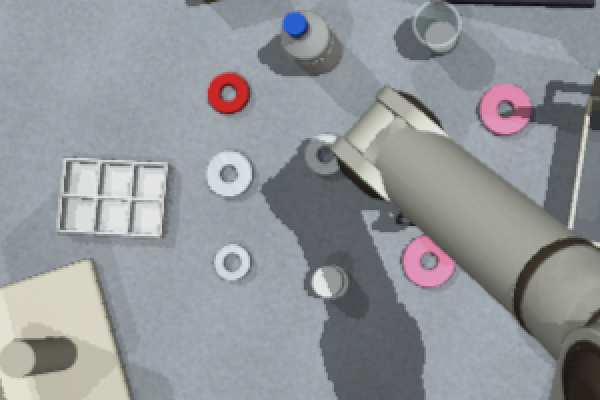

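```bash

python3 -m creep '[{"fingers":0,"tx":0,"ty":0,"tz":0.2,"turn":0},{"fingers":0,"tx":0,"ty":0,"tz":0.5,"turn":0},{"fingers":0,"tx":0,"ty":-0.1,"tz":0.8,"turn":0},{"fingers":0,"tx":0,"ty":-0.25,"tz":0.95,"turn":0},{"fingers":0,"tx":0,"ty":-0.5,"tz":0.95,"turn":0}]' 60
python3 -m creep '[{"fingers":0,"tx":0,"ty":-0.25,"tz":0,"turn":0},{"fingers":0,"tx":-0.03,"ty":-0.5,"tz":0,"turn":0},{"fingers":0,"tx":-0.06,"ty":-0.75,"tz":0,"turn":0},{"fingers":0,"tx":-0.1,"ty":-1,"tz":0,"turn":0}]' 60
python3 -m creep '[{"fingers":0,"tx":0,"ty":-0.25,"tz":0,"turn":0},{"fingers":0,"tx":0,"ty":-0.5,"tz":0,"turn":0},{"fingers":0,"tx":0,"ty":-0.68,"tz":0,"turn":0},{"fingers":0,"tx":0,"ty":-0.68,"tz":0,"turn":0},{"fingers":0,"tx":0,"ty":-0.68,"tz":0,"turn":0}]' 60
```

```text
time: 11.65
ee_pos: [557.9, 66.1, 142.7]
eef_rot: [[0.121, 0.993, 0.008], [0.993, -0.121, 0.002], [0.003, 0.008, -1.0]]
contact_force: [1.6, -0.3, -1.3]
width: 67.7
grasp_force: 67.3
time: 12.05
ee_pos: [540.0, -88.6, 138.2]
eef_rot: [[0.126, 0.992, 0.0], [0.992, -0.126, -0.0], [-0.0, 0.0, -1.0]]
contact_force: [-0.1, 0.0, -1.4]
width: 67.2
grasp_force: 67.3
time: 12.55
ee_pos: [540.0, -189.6, 137.9]
eef_rot: [[0.128, 0.992, -0.0], [0.992, -0.128, 0.001], [0.001, -0.0, -1.0]]
contact_force: [-0.7, 0.3, -2.1]
width: 67.1
grasp_force: 67.3
```

```bash

python3 -m creep '[{"fingers":0,"tx":0,"ty":0,"tz":-0.2,"turn":0},{"fingers":0,"tx":0,"ty":0,"tz":-0.4,"turn":0},{"fingers":0,"tx":0,"ty":0,"tz":-0.5,"turn":0},{"fingers":0,"tx":0,"ty":0,"tz":-0.57,"turn":0},{"fingers":0,"tx":0,"ty":0,"tz":-0.6,"turn":0}]' 60
python3 -m creep '[{"fingers":0,"tx":0,"ty":0,"tz":-0.04,"turn":0},{"fingers":0,"tx":0,"ty":0,"tz":-0.08,"turn":0},{"fingers":0,"tx":0,"ty":0,"tz":-0.1,"turn":0}]' 60
```

```text
time: 13.05
ee_pos: [541.0, -188.8, 48.0]
eef_rot: [[0.125, 0.992, 0.001], [0.992, -0.125, -0.0], [-0.0, 0.001, -1.0]]
contact_force: [0.3, -2.5, -0.1]
width: 67.4
grasp_force: 67.9
time: 13.35
ee_pos: [540.7, -189.0, 33.1]
eef_rot: [[0.126, 0.992, 0.001], [0.992, -0.126, 0.0], [0.0, 0.001, -1.0]]
contact_force: [0.7, -1.4, -0.5]
width: 67.4
grasp_force: 67.9
```

```bash

python3 -m creep '[{"fingers":0,"tx":0,"ty":0,"tz":-0.06,"turn":0},{"fingers":0,"tx":0,"ty":0,"tz":-0.12,"turn":0},{"fingers":0,"tx":0,"ty":0,"tz":-0.15,"turn":0},{"fingers":0,"tx":0,"ty":0,"tz":-0.165,"turn":0},{"fingers":0,"tx":0,"ty":0,"tz":-0.165,"turn":0}]' 60
python3 -m creep '[{"fingers":1,"tx":0,"ty":0,"tz":0,"turn":0},{"fingers":1,"tx":0,"ty":0,"tz":0,"turn":0},{"fingers":1,"tx":0,"ty":0,"tz":0,"turn":0},{"fingers":1,"tx":0,"ty":0,"tz":0.3,"turn":0},{"fingers":1,"tx":0,"ty":0,"tz":0.6,"turn":0}]' 60
python3 -m creep '[{"fingers":1,"tx":0,"ty":0.1,"tz":0.3,"turn":0},{"fingers":1,"tx":0,"ty":0.4,"tz":0.5,"turn":0},{"fingers":1,"tx":0,"ty":0.7,"tz":0.5,"turn":0},{"fingers":1,"tx":0,"ty":1,"tz":0.5,"turn":0}]' 60
python3 - <<'E'
from h import *
for n in('top','side'):
    f=grab(n);P=pts(f);X,Y,Z=P[...,0],P[...,1],P[...,2]
    s=(abs(X-541)<50)&(abs(Y+190)<50); m=s&(Z>18)&(Z<34);print(n,m.sum(),P[m].mean(0).round(1) if m.any() else '')
    for r in rings(f):
        if r[0][0]>400 and r[0][1]<450: print(n,r)
E
```

```text
time: 13.85
ee_pos: [540.3, -189.3, 8.0]
eef_rot: [[0.126, 0.992, -0.0], [0.992, -0.126, 0.0], [0.0, -0.0, -1.0]]
contact_force: [1.9, -1.4, -3.0]
width: 67.5
grasp_force: 67.7
time: 14.35
ee_pos: [539.0, -188.1, 98.2]
eef_rot: [[0.125, 0.992, -0.003], [0.992, -0.125, 0.002], [0.002, -0.004, -1.0]]
contact_force: [1.1, -0.4, -0.4]
width: 85.4
grasp_force: 0.0
time: 14.75
ee_pos: [540.9, -37.4, 175.3]
eef_rot: [[0.127, 0.992, 0.003], [0.992, -0.127, -0.001], [-0.0, 0.003, -1.0]]
contact_force: [1.2, 0.6, -0.7]
width: 85.3
grasp_force: 0.0
top 432 [ 543.5 -191.9   25.1]
top ([436.2, 387.8], [44.8, 49.0], [174.0, 280.0])
top ([554.5, 398.3], [59.2, 61.9], [174.0, 236.0])
top ([584.2, 268.7], [52.9, 53.3], [223.0, 226.0])
side 215 [ 543.1 -184.3   23.2]
side ([435.9, 385.1], [43.7, 45.7], [370.0, 383.0])
side ([554.5, 397.0], [58.4, 59.4], [320.0, 384.0])
side ([584.6, 267.7], [50.8, 52.2], [313.0, 338.0])
```

Ring_70 is home, with its top face at z≈24. Next is ring_63 at (554.3,397.5).

```bash

python3 -m creep '[{"fingers":1,"tx":0,"ty":0.3,"tz":0,"turn":0},{"fingers":1,"tx":0,"ty":0.6,"tz":0,"turn":0},{"fingers":1,"tx":0,"ty":0.9,"tz":0,"turn":0},{"fingers":1,"tx":0,"ty":1,"tz":0,"turn":0}]' 40
python3 -m creep '[{"fingers":1,"tx":0,"ty":0.3,"tz":0,"turn":0},{"fingers":1,"tx":0,"ty":0.6,"tz":0,"turn":0},{"fingers":1,"tx":0,"ty":0.9,"tz":0,"turn":0},{"fingers":1,"tx":0.09,"ty":1,"tz":0,"turn":0}]' 40
python3 -m creep '[{"fingers":1,"tx":0,"ty":0.3,"tz":0,"turn":0},{"fingers":1,"tx":0,"ty":0.6,"tz":-0.1,"turn":0},{"fingers":1,"tx":0,"ty":0.9,"tz":-0.3,"turn":0},{"fingers":1,"tx":0,"ty":0.9,"tz":-0.6,"turn":0},{"fingers":1,"tx":0,"ty":0.9,"tz":-0.8,"turn":0}]' 40
```

```text
time: 15.25
ee_pos: [539.3, 116.8, 174.2]
eef_rot: [[0.119, 0.993, 0.001], [0.993, -0.119, 0.003], [0.003, 0.0, -1.0]]
contact_force: [0.9, 0.1, -0.5]
width: 85.2
grasp_force: 0.0
time: 15.65
ee_pos: [550.6, 267.5, 174.2]
eef_rot: [[0.118, 0.993, -0.001], [0.993, -0.118, 0.003], [0.003, -0.001, -1.0]]
contact_force: [0.2, 0.5, 0.3]
width: 85.4
grasp_force: 0.0
time: 16.15
ee_pos: [551.4, 397.5, 50.4]
eef_rot: [[0.122, 0.993, -0.003], [0.993, -0.122, -0.001], [-0.001, -0.003, -1.0]]
contact_force: [0.0, -0.8, -1.0]
width: 85.4
grasp_force: 0.0
```

```bash

python3 -m creep '[{"fingers":1,"tx":0.017,"ty":0,"tz":-0.1,"turn":0},{"fingers":1,"tx":0.017,"ty":0,"tz":-0.2,"turn":0},{"fingers":1,"tx":0.017,"ty":0,"tz":-0.28,"turn":0},{"fingers":1,"tx":0.017,"ty":0,"tz":-0.28,"turn":0}]' 40
python3 - <<'E'
from h import *
for n in('top','side'):
    for r in rings(grab(n)):
        if r[0][0]>400 and r[0][1]<450: print(n,r)
E
```

```text
time: 16.55
ee_pos: [556.4, 394.9, 10.5]
eef_rot: [[0.127, 0.992, -0.001], [0.992, -0.127, -0.001], [-0.001, -0.001, -1.0]]
contact_force: [-0.1, -0.3, 0.4]
width: 85.3
grasp_force: 0.0
top ([543.3, -189.4], [59.2, 60.6], [394.0, 245.0])
top ([585.1, 268.4], [50.5, 54.3], [223.0, 226.0])
side ([552.9, 391.7], [44.3, 58.7], [321.0, 382.0])
```

```bash

python3 -m creep '[{"fingers":1,"tx":-0.014,"ty":0.017,"tz":-0.05,"turn":0},{"fingers":1,"tx":-0.014,"ty":0.017,"tz":-0.1,"turn":0},{"fingers":1,"tx":-0.014,"ty":0.017,"tz":-0.1,"turn":0},{"fingers":1,"tx":-0.014,"ty":0.017,"tz":-0.1,"turn":0}]' 40
python3 -m creep '[{"fingers":0,"tx":0,"ty":0,"tz":0,"turn":0},{"fingers":0,"tx":0,"ty":0,"tz":0,"turn":0},{"fingers":0,"tx":0,"ty":0,"tz":0,"turn":0},{"fingers":0,"tx":0,"ty":0,"tz":0,"turn":0},{"fingers":0,"tx":0,"ty":0,"tz":0,"turn":0}]' 60
```

```text
time: 17.05
ee_pos: [554.2, 398.3, -3.8]
eef_rot: [[0.126, 0.992, -0.0], [0.992, -0.126, -0.0], [-0.0, -0.0, -1.0]]
contact_force: [-0.2, 0.8, 0.2]
width: 85.4
grasp_force: 0.0
time: 17.55
ee_pos: [554.7, 398.9, -2.3]
eef_rot: [[0.126, 0.992, 0.001], [0.992, -0.126, 0.001], [0.001, 0.001, -1.0]]
contact_force: [-1.0, -1.3, 4.6]
width: 61.0
grasp_force: 63.7
```

```bash

python3 -m creep '[{"fingers":0,"tx":0,"ty":0,"tz":0.2,"turn":0},{"fingers":0,"tx":0,"ty":0,"tz":0.5,"turn":0},{"fingers":0,"tx":0,"ty":-0.1,"tz":0.8,"turn":0},{"fingers":0,"tx":0,"ty":-0.25,"tz":0.95,"turn":0},{"fingers":0,"tx":0,"ty":-0.5,"tz":0.95,"turn":0}]' 60
python3 -m creep '[{"fingers":0,"tx":0,"ty":-0.25,"tz":0,"turn":0},{"fingers":0,"tx":0,"ty":-0.5,"tz":0,"turn":0},{"fingers":0,"tx":0,"ty":-0.75,"tz":0,"turn":0},{"fingers":0,"tx":0,"ty":-1,"tz":0,"turn":0}]' 60
python3 -m creep '[{"fingers":0,"tx":0,"ty":-0.25,"tz":0,"turn":0},{"fingers":0,"tx":0,"ty":-0.5,"tz":0,"turn":0},{"fingers":0,"tx":0,"ty":-0.75,"tz":0,"turn":0},{"fingers":0,"tx":0,"ty":-1,"tz":0,"turn":0}]' 60
python3 -m creep '[{"fingers":0,"tx":0,"ty":-0.25,"tz":0,"turn":0},{"fingers":0,"tx":0,"ty":-0.5,"tz":0,"turn":0},{"fingers":0,"tx":-0.09,"ty":-0.75,"tz":0,"turn":0},{"fingers":0,"tx":-0.09,"ty":-1,"tz":0,"turn":0},{"fingers":0,"tx":-0.09,"ty":-1,"tz":0,"turn":0}]' 60
```

```text
time: 18.05
ee_pos: [555.4, 327.9, 144.3]
eef_rot: [[0.122, 0.993, 0.007], [0.993, -0.122, 0.007], [0.007, 0.006, -1.0]]
contact_force: [1.8, 0.1, -0.6]
width: 60.6
grasp_force: 65.3
time: 18.45
ee_pos: [554.2, 171.8, 139.1]
eef_rot: [[0.126, 0.992, 0.001], [0.992, -0.126, -0.0], [-0.0, 0.001, -1.0]]
contact_force: [0.8, -0.1, -1.3]
width: 60.8
grasp_force: 65.3
time: 18.85
ee_pos: [554.2, 21.8, 139.2]
eef_rot: [[0.126, 0.992, 0.0], [0.992, -0.126, -0.0], [-0.0, 0.0, -1.0]]
contact_force: [-0.4, -0.1, -1.9]
width: 61.1
grasp_force: 65.3
time: 19.35
ee_pos: [539.9, -134.4, 138.4]
eef_rot: [[0.136, 0.991, -0.001], [0.991, -0.136, -0.004], [-0.004, -0.001, -1.0]]
contact_force: [0.2, -0.1, -1.0]
width: 60.8
grasp_force: 65.3
```

```bash

python3 -m creep '[{"fingers":0,"tx":0,"ty":-0.2,"tz":0,"turn":0},{"fingers":0,"tx":0,"ty":-0.37,"tz":-0.1,"turn":0},{"fingers":0,"tx":0,"ty":-0.37,"tz":-0.3,"turn":0},{"fingers":0,"tx":0,"ty":-0.37,"tz":-0.35,"turn":0},{"fingers":0,"tx":0,"ty":-0.37,"tz":-0.35,"turn":0}]' 60
```

```text
time: 19.85
ee_pos: [539.3, -181.3, 84.5]
eef_rot: [[0.125, 0.992, -0.004], [0.992, -0.125, 0.002], [0.002, -0.004, -1.0]]
contact_force: [-0.2, 0.2, -0.7]
width: 60.9
grasp_force: 65.3
```

```bash

python3 -m creep '[{"fingers":0,"tx":0.007,"ty":-0.048,"tz":0,"turn":0},{"fingers":0,"tx":0.007,"ty":-0.048,"tz":0,"turn":0},{"fingers":0,"tx":0.007,"ty":-0.048,"tz":-0.1,"turn":0},{"fingers":0,"tx":0.007,"ty":-0.048,"tz":-0.2,"turn":0},{"fingers":0,"tx":0.007,"ty":-0.048,"tz":-0.24,"turn":0}]' 60
python3 -m creep '[{"fingers":0,"tx":0,"ty":0,"tz":-0.04,"turn":0},{"fingers":0,"tx":0,"ty":0,"tz":-0.08,"turn":0},{"fingers":0,"tx":0,"ty":0,"tz":-0.12,"turn":0},{"fingers":0,"tx":0,"ty":0,"tz":-0.12,"turn":0}]' 60
```

```text
time: 20.35
ee_pos: [540.4, -189.0, 48.2]
eef_rot: [[0.126, 0.992, -0.003], [0.992, -0.126, 0.001], [0.0, -0.003, -1.0]]
contact_force: [-0.1, -0.5, -2.0]
width: 61.0
grasp_force: 65.3
time: 20.75
ee_pos: [541.4, -189.1, 31.6]
eef_rot: [[0.126, 0.992, -0.001], [0.992, -0.126, 0.0], [0.0, -0.001, -1.0]]
contact_force: [-0.4, 0.2, -0.8]
width: 60.9
grasp_force: 65.3
```

```bash

python3 -m creep '[{"fingers":0,"tx":0,"ty":0,"tz":-0.03,"turn":0},{"fingers":0,"tx":0,"ty":0,"tz":-0.05,"turn":0},{"fingers":0,"tx":0,"ty":0,"tz":-0.05,"turn":0},{"fingers":1,"tx":0,"ty":0,"tz":-0.05,"turn":0},{"fingers":1,"tx":0,"ty":0,"tz":-0.05,"turn":0}]' 60
python3 -m creep '[{"fingers":1,"tx":0,"ty":0,"tz":0,"turn":0},{"fingers":1,"tx":0,"ty":0,"tz":0.3,"turn":0},{"fingers":1,"tx":0,"ty":0,"tz":0.6,"turn":0},{"fingers":1,"tx":0,"ty":0.1,"tz":0.8,"turn":0},{"fingers":1,"tx":0,"ty":0.3,"tz":1,"turn":0}]' 60
python3 -m creep '[{"fingers":1,"tx":0,"ty":0.3,"tz":0,"turn":0},{"fingers":1,"tx":0,"ty":0.6,"tz":0,"turn":0},{"fingers":1,"tx":0,"ty":0.9,"tz":0,"turn":0},{"fingers":1,"tx":0,"ty":1,"tz":0,"turn":0}]' 60
python3 - <<'E'
from h import *
for n in('top','side'):
    f=grab(n);P=pts(f);X,Y,Z=P[...,0],P[...,1],P[...,2]
    s=(abs(X-541)<50)&(abs(Y+190)<50); m=s&(Z>32)&(Z<48);print(n,m.sum(),P[m].mean(0).round(1) if m.any() else '')
    for r in rings(f):
        if r[0][0]>400 and r[0][1]<450: print(n,r)
E
```

```text
time: 21.25
ee_pos: [542.2, -189.3, 25.2]
eef_rot: [[0.126, 0.992, 0.001], [0.992, -0.126, -0.0], [-0.0, 0.001, -1.0]]
contact_force: [-0.1, -0.7, 0.2]
width: 85.0
grasp_force: 0.0
time: 21.75
ee_pos: [542.1, -146.8, 176.6]
eef_rot: [[0.131, 0.991, 0.001], [0.991, -0.131, -0.002], [-0.002, 0.001, -1.0]]
contact_force: [0.5, -0.4, -0.5]
width: 85.2
grasp_force: 0.0
time: 22.15
ee_pos: [541.5, 11.8, 176.0]
eef_rot: [[0.119, 0.993, 0.002], [0.993, -0.119, 0.002], [0.002, 0.001, -1.0]]
contact_force: [0.1, 0.6, -0.1]
width: 85.2
grasp_force: 0.0
top 383 [ 540.2 -189.    38.8]
top ([436.8, 387.3], [45.2, 49.9], [175.0, 279.0])
top ([585.0, 268.9], [52.4, 54.3], [222.0, 226.0])
side 178 [ 540.3 -183.6   37.2]
side ([435.9, 385.0], [43.6, 45.6], [370.0, 383.0])
side ([584.8, 267.9], [51.0, 51.4], [313.0, 338.0])
```

Ring_63 is home, top at z≈38. Next is ring_56 at (584.7,268.3).

```bash

python3 -m creep '[{"fingers":1,"tx":0.1,"ty":0.3,"tz":0,"turn":0},{"fingers":1,"tx":0.2,"ty":0.6,"tz":0,"turn":0},{"fingers":1,"tx":0.28,"ty":0.85,"tz":0,"turn":0},{"fingers":1,"tx":0.28,"ty":0.85,"tz":0,"turn":0}]' 40
python3 -m creep '[{"fingers":1,"tx":0,"ty":0.3,"tz":-0.1,"turn":0},{"fingers":1,"tx":0,"ty":0.6,"tz":-0.3,"turn":0},{"fingers":1,"tx":0,"ty":0.86,"tz":-0.6,"turn":0},{"fingers":1,"tx":0,"ty":0.86,"tz":-0.85,"turn":0},{"fingers":1,"tx":0,"ty":0.86,"tz":-0.85,"turn":0}]' 40
python3 -m creep '[{"fingers":1,"tx":0,"ty":0,"tz":0,"turn":0}]' 40
```

```text
time: 22.65
ee_pos: [584.7, 138.7, 175.5]
eef_rot: [[0.12, 0.993, 0.002], [0.993, -0.12, 0.004], [0.005, 0.001, -1.0]]
contact_force: [-0.2, 0.6, 0.2]
width: 85.2
grasp_force: 0.0
time: 23.15
ee_pos: [579.5, 259.2, 40.0]
eef_rot: [[0.125, 0.992, -0.011], [0.992, -0.125, -0.005], [-0.007, -0.01, -1.0]]
contact_force: [-0.5, -2.1, -0.3]
width: 85.1
grasp_force: 0.0
time: 23.25
ee_pos: [584.0, 259.5, 46.3]
eef_rot: [[0.128, 0.992, -0.002], [0.992, -0.128, -0.002], [-0.003, -0.002, -1.0]]
contact_force: [0.2, -0.3, 1.9]
width: 85.2
grasp_force: 0.0
```

```bash

python3 -m creep '[{"fingers":1,"tx":0,"ty":0.055,"tz":0,"turn":0},{"fingers":1,"tx":0,"ty":0.055,"tz":-0.1,"turn":0},{"fingers":1,"tx":0,"ty":0.055,"tz":-0.18,"turn":0},{"fingers":1,"tx":0,"ty":0.055,"tz":-0.22,"turn":0},{"fingers":1,"tx":0,"ty":0.055,"tz":-0.22,"turn":0}]' 40
python3 -m creep '[{"fingers":1,"tx":0,"ty":0,"tz":0,"turn":0}]' 40
```

```text
time: 23.75
ee_pos: [583.1, 269.4, 13.1]
eef_rot: [[0.126, 0.992, -0.002], [0.992, -0.126, -0.001], [-0.002, -0.002, -1.0]]
contact_force: [0.2, 0.2, -0.5]
width: 85.5
grasp_force: 0.0
time: 23.85
ee_pos: [583.8, 270.3, 14.3]
eef_rot: [[0.126, 0.992, -0.0], [0.992, -0.126, -0.0], [-0.0, -0.0, -1.0]]
contact_force: [-0.5, 0.1, 0.0]
width: 85.4
grasp_force: 0.0
```

```bash

python3 -m creep '[{"fingers":1,"tx":0,"ty":-0.013,"tz":-0.05,"turn":0},{"fingers":1,"tx":0,"ty":-0.013,"tz":-0.1,"turn":0},{"fingers":1,"tx":0,"ty":-0.013,"tz":-0.1,"turn":0},{"fingers":1,"tx":0,"ty":-0.013,"tz":-0.1,"turn":0}]' 40
python3 -m creep '[{"fingers":0,"tx":0,"ty":0,"tz":0,"turn":0},{"fingers":0,"tx":0,"ty":0,"tz":0,"turn":0},{"fingers":0,"tx":0,"ty":0,"tz":0,"turn":0},{"fingers":0,"tx":0,"ty":0,"tz":0,"turn":0},{"fingers":0,"tx":0,"ty":0,"tz":0,"turn":0}]' 60
```

```text
time: 24.25
ee_pos: [583.6, 268.4, -1.0]
eef_rot: [[0.126, 0.992, -0.001], [0.992, -0.126, -0.0], [-0.0, -0.001, -1.0]]
contact_force: [-0.6, 0.3, 0.7]
width: 85.4
grasp_force: 0.0
time: 24.75
ee_pos: [584.2, 268.9, 0.6]
eef_rot: [[0.126, 0.992, 0.001], [0.992, -0.126, 0.0], [0.0, 0.001, -1.0]]
contact_force: [-1.1, -2.5, 6.5]
width: 53.7
grasp_force: 61.6
```

```bash

python3 -m creep '[{"fingers":0,"tx":0,"ty":0,"tz":0.2,"turn":0},{"fingers":0,"tx":0,"ty":0,"tz":0.5,"turn":0},{"fingers":0,"tx":0,"ty":-0.1,"tz":0.8,"turn":0},{"fingers":0,"tx":0,"ty":-0.25,"tz":0.95,"turn":0},{"fingers":0,"tx":0,"ty":-0.5,"tz":0.95,"turn":0}]' 60
python3 -m creep '[{"fingers":0,"tx":0,"ty":-0.25,"tz":0,"turn":0},{"fingers":0,"tx":-0.1,"ty":-0.5,"tz":0,"turn":0},{"fingers":0,"tx":-0.2,"ty":-0.75,"tz":0,"turn":0},{"fingers":0,"tx":-0.29,"ty":-1,"tz":0,"turn":0}]' 60
python3 -m creep '[{"fingers":0,"tx":0,"ty":-0.25,"tz":0,"turn":0},{"fingers":0,"tx":0,"ty":-0.5,"tz":0,"turn":0},{"fingers":0,"tx":0,"ty":-0.75,"tz":0,"turn":0},{"fingers":0,"tx":0,"ty":-1,"tz":0,"turn":0}]' 60
python3 -m creep '[{"fingers":0,"tx":0,"ty":-0.25,"tz":0,"turn":0},{"fingers":0,"tx":0,"ty":-0.5,"tz":0,"turn":0},{"fingers":0,"tx":0,"ty":-0.5,"tz":0,"turn":0},{"fingers":0,"tx":0,"ty":-0.5,"tz":0,"turn":0}]' 60
```

```text
time: 25.25
ee_pos: [585.7, 197.6, 147.0]
eef_rot: [[0.121, 0.993, 0.008], [0.993, -0.121, 0.005], [0.006, 0.007, -1.0]]
contact_force: [1.0, -0.2, -1.2]
width: 53.3
grasp_force: 63.4
time: 25.65
ee_pos: [539.5, 42.1, 142.0]
eef_rot: [[0.126, 0.992, 0.0], [0.992, -0.126, -0.0], [-0.0, 0.0, -1.0]]
contact_force: [1.0, -1.2, -0.6]
width: 53.6
grasp_force: 63.4
time: 26.05
ee_pos: [540.1, -108.1, 142.2]
eef_rot: [[0.126, 0.992, 0.0], [0.992, -0.126, -0.001], [-0.0, 0.0, -1.0]]
contact_force: [-0.1, -0.6, -0.3]
width: 53.9
grasp_force: 63.4
time: 26.45
ee_pos: [540.0, -182.7, 141.8]
eef_rot: [[0.129, 0.992, -0.0], [0.992, -0.129, 0.0], [0.0, -0.0, -1.0]]
contact_force: [-0.1, 1.1, -0.7]
width: 53.3
grasp_force: 63.4
```

```bash

python3 -m creep '[{"fingers":0,"tx":0.004,"ty":-0.044,"tz":-0.15,"turn":0},{"fingers":0,"tx":0.004,"ty":-0.044,"tz":-0.3,"turn":0},{"fingers":0,"tx":0.004,"ty":-0.044,"tz":-0.4,"turn":0},{"fingers":0,"tx":0.004,"ty":-0.044,"tz":-0.47,"turn":0},{"fingers":0,"tx":0.004,"ty":-0.044,"tz":-0.51,"turn":0}]' 60
python3 -m creep '[{"fingers":0,"tx":0,"ty":0,"tz":-0.05,"turn":0},{"fingers":0,"tx":0,"ty":0,"tz":-0.09,"turn":0},{"fingers":0,"tx":0,"ty":0,"tz":-0.13,"turn":0},{"fingers":0,"tx":0,"ty":0,"tz":-0.145,"turn":0},{"fingers":0,"tx":0,"ty":0,"tz":-0.145,"turn":0}]' 60
```

```text
time: 26.95
ee_pos: [541.0, -187.0, 64.8]
eef_rot: [[0.124, 0.992, -0.0], [0.992, -0.124, 0.0], [0.0, -0.0, -1.0]]
contact_force: [-0.2, -1.7, 1.9]
width: 53.6
grasp_force: 63.7
time: 27.45
ee_pos: [540.9, -188.1, 43.4]
eef_rot: [[0.126, 0.992, -0.0], [0.992, -0.126, 0.0], [0.0, -0.0, -1.0]]
contact_force: [-0.5, -0.6, -0.7]
width: 54.0
grasp_force: 63.4
```

```bash

python3 -m creep '[{"fingers":0,"tx":0,"ty":0,"tz":-0.02,"turn":0},{"fingers":0,"tx":0,"ty":0,"tz":-0.02,"turn":0},{"fingers":1,"tx":0,"ty":0,"tz":-0.02,"turn":0},{"fingers":1,"tx":0,"ty":0,"tz":-0.02,"turn":0},{"fingers":1,"tx":0,"ty":0,"tz":-0.02,"turn":0}]' 60
python3 -m creep '[{"fingers":1,"tx":0,"ty":0,"tz":0,"turn":0},{"fingers":1,"tx":0,"ty":0,"tz":0.3,"turn":0},{"fingers":1,"tx":0,"ty":0,"tz":0.6,"turn":0},{"fingers":1,"tx":0,"ty":0.1,"tz":0.8,"turn":0},{"fingers":1,"tx":0,"ty":0.3,"tz":0.9,"turn":0}]' 60
python3 -m creep '[{"fingers":1,"tx":0,"ty":0.3,"tz":0,"turn":0},{"fingers":1,"tx":0,"ty":0.6,"tz":0,"turn":0},{"fingers":1,"tx":0,"ty":0.9,"tz":0,"turn":0},{"fingers":1,"tx":-0.2,"ty":1,"tz":0,"turn":0}]' 60
python3 - <<'E'
from h import *
for n in('top','side'):
    f=grab(n);P=pts(f);X,Y,Z=P[...,0],P[...,1],P[...,2]
    s=(abs(X-541)<50)&(abs(Y+190)<50); m=s&(Z>46)&(Z<60);print(n,m.sum(),P[m].mean(0).round(1) if m.any() else '')
    for r in rings(f):
        if r[0][0]>400 and r[0][1]<450: print(n,r)
E
```

```text
time: 27.95
ee_pos: [541.2, -188.1, 40.9]
eef_rot: [[0.126, 0.992, 0.0], [0.992, -0.126, -0.0], [-0.0, 0.001, -1.0]]
contact_force: [0.4, 0.2, 1.2]
width: 85.5
grasp_force: 0.0
time: 28.45
ee_pos: [542.6, -145.6, 178.7]
eef_rot: [[0.131, 0.991, 0.004], [0.991, -0.131, -0.003], [-0.002, 0.004, -1.0]]
contact_force: [0.6, -0.0, -0.3]
width: 85.5
grasp_force: 0.0
time: 28.85
ee_pos: [513.4, 13.8, 177.1]
eef_rot: [[0.119, 0.993, 0.005], [0.993, -0.119, 0.004], [0.005, 0.005, -1.0]]
contact_force: [-0.6, 1.1, -0.0]
width: 85.6
grasp_force: 0.0
top 289 [ 539.2 -187.5   52.8]
top ([436.0, 387.4], [45.1, 46.8], [175.0, 280.0])
side 132 [ 537.4 -181.9   51. ]
side ([435.9, 385.1], [43.7, 45.7], [370.0, 383.0])
```

Ring_56 is home, top at z≈52. The last one, ring_49, is at (436,386).

```bash

python3 -m creep '[{"fingers":1,"tx":0,"ty":0.3,"tz":0,"turn":0},{"fingers":1,"tx":-0.1,"ty":0.6,"tz":0,"turn":0},{"fingers":1,"tx":-0.2,"ty":0.9,"tz":0,"turn":0},{"fingers":1,"tx":-0.3,"ty":1,"tz":0,"turn":0}]' 40
python3 -m creep '[{"fingers":1,"tx":0,"ty":0.3,"tz":0,"turn":0},{"fingers":1,"tx":-0.1,"ty":0.6,"tz":0,"turn":0},{"fingers":1,"tx":-0.2,"ty":0.9,"tz":0,"turn":0},{"fingers":1,"tx":-0.2,"ty":1,"tz":0,"turn":0},{"fingers":1,"tx":-0.2,"ty":1,"tz":0,"turn":0}]' 40
python3 -m creep '[{"fingers":0.8,"tx":0,"ty":0.3,"tz":0,"turn":0},{"fingers":0.8,"tx":0,"ty":0.52,"tz":-0.1,"turn":0},{"fingers":0.8,"tx":0,"ty":0.52,"tz":-0.4,"turn":0},{"fingers":0.8,"tx":0,"ty":0.52,"tz":-0.7,"turn":0},{"fingers":0.8,"tx":0,"ty":0.52,"tz":-0.85,"turn":0}]' 40
python3 -m creep '[{"fingers":0.8,"tx":0,"ty":0,"tz":0,"turn":0},{"fingers":0.8,"tx":0,"ty":0,"tz":0,"turn":0}]' 40
```

```text
time: 29.35
ee_pos: [465.4, 161.7, 176.5]
eef_rot: [[0.121, 0.993, 0.002], [0.993, -0.121, 0.003], [0.003, 0.001, -1.0]]
contact_force: [-0.0, -0.6, 1.0]
width: 85.5
grasp_force: 0.0
time: 29.85
ee_pos: [435.3, 310.0, 176.2]
eef_rot: [[0.121, 0.993, 0.001], [0.993, -0.121, 0.002], [0.002, 0.0, -1.0]]
contact_force: [-0.4, 0.2, 0.2]
width: 85.7
grasp_force: 0.0
time: 30.35
ee_pos: [436.0, 380.8, 44.1]
eef_rot: [[0.128, 0.992, -0.003], [0.992, -0.128, -0.005], [-0.005, -0.002, -1.0]]
contact_force: [0.0, 0.1, -0.6]
width: 68.3
grasp_force: 0.0
time: 30.55
ee_pos: [437.0, 383.9, 48.4]
eef_rot: [[0.128, 0.992, -0.0], [0.992, -0.128, -0.001], [-0.001, -0.0, -1.0]]
contact_force: [-0.8, 0.4, 0.5]
width: 68.1
grasp_force: 0.0
```

```bash

python3 -m creep '[{"fingers":0.8,"tx":-0.006,"ty":0.015,"tz":-0.1,"turn":0},{"fingers":0.8,"tx":-0.006,"ty":0.015,"tz":-0.2,"turn":0},{"fingers":0.8,"tx":-0.006,"ty":0.015,"tz":-0.27,"turn":0},{"fingers":0.8,"tx":-0.006,"ty":0.015,"tz":-0.305,"turn":0},{"fingers":0.8,"tx":-0.006,"ty":0.015,"tz":-0.305,"turn":0}]' 40
python3 -m creep '[{"fingers":0,"tx":0,"ty":0,"tz":0,"turn":0},{"fingers":0,"tx":0,"ty":0,"tz":0,"turn":0},{"fingers":0,"tx":0,"ty":0,"tz":0,"turn":0},{"fingers":0,"tx":0,"ty":0,"tz":0,"turn":0},{"fingers":0,"tx":0,"ty":0,"tz":0,"turn":0}]' 60
```

```text
time: 31.05
ee_pos: [434.5, 386.7, 1.4]
eef_rot: [[0.126, 0.992, -0.001], [0.992, -0.126, -0.001], [-0.001, -0.001, -1.0]]
contact_force: [0.8, -1.2, -0.3]
width: 68.2
grasp_force: 0.0
time: 31.55
ee_pos: [435.3, 387.6, 3.5]
eef_rot: [[0.126, 0.992, 0.001], [0.992, -0.126, 0.001], [0.001, 0.001, -1.0]]
contact_force: [-2.2, -1.7, 5.6]
width: 46.2
grasp_force: 60.7
```

```bash

python3 -m creep '[{"fingers":0,"tx":0,"ty":0,"tz":0.2,"turn":0},{"fingers":0,"tx":0,"ty":0,"tz":0.5,"turn":0},{"fingers":0,"tx":0,"ty":-0.1,"tz":0.8,"turn":0},{"fingers":0,"tx":0.1,"ty":-0.25,"tz":0.95,"turn":0},{"fingers":0,"tx":0.2,"ty":-0.5,"tz":0.95,"turn":0}]' 60
python3 -m creep '[{"fingers":0,"tx":0.1,"ty":-0.25,"tz":0,"turn":0},{"fingers":0,"tx":0.2,"ty":-0.5,"tz":0,"turn":0},{"fingers":0,"tx":0.3,"ty":-0.75,"tz":0,"turn":0},{"fingers":0,"tx":0.4,"ty":-1,"tz":0,"turn":0}]' 60
python3 -m creep '[{"fingers":0,"tx":0.1,"ty":-0.25,"tz":0,"turn":0},{"fingers":0,"tx":0.1,"ty":-0.5,"tz":0,"turn":0},{"fingers":0,"tx":0.1,"ty":-0.75,"tz":0,"turn":0},{"fingers":0,"tx":0.1,"ty":-1,"tz":0,"turn":0}]' 60
python3 -m creep '[{"fingers":0,"tx":0,"ty":-0.25,"tz":0,"turn":0},{"fingers":0,"tx":0,"ty":-0.5,"tz":0,"turn":0},{"fingers":0,"tx":0,"ty":-0.75,"tz":0,"turn":0},{"fingers":0,"tx":0,"ty":-1,"tz":0,"turn":0}]' 60
python3 -m creep '[{"fingers":0,"tx":0,"ty":-0.2,"tz":0,"turn":0},{"fingers":0,"tx":0,"ty":-0.3,"tz":0,"turn":0},{"fingers":0,"tx":0,"ty":-0.3,"tz":0,"turn":0},{"fingers":0,"tx":0,"ty":-0.3,"tz":0,"turn":0}]' 60
```

```text
time: 32.05
ee_pos: [466.7, 316.3, 149.8]
eef_rot: [[0.121, 0.993, 0.007], [0.993, -0.121, 0.006], [0.007, 0.006, -1.0]]
contact_force: [1.1, 1.1, -1.4]
width: 46.0
grasp_force: 61.9
time: 32.45
ee_pos: [525.7, 160.5, 145.3]
eef_rot: [[0.126, 0.992, 0.001], [0.992, -0.126, -0.0], [0.0, 0.001, -1.0]]
contact_force: [1.5, 0.3, -0.5]
width: 46.2
grasp_force: 61.9
time: 32.85
ee_pos: [540.1, 10.6, 145.2]
eef_rot: [[0.126, 0.992, 0.001], [0.992, -0.126, -0.0], [-0.0, 0.001, -1.0]]
contact_force: [0.3, -0.4, -0.6]
width: 45.8
grasp_force: 61.9
time: 33.25
ee_pos: [540.0, -139.5, 145.3]
eef_rot: [[0.126, 0.992, 0.001], [0.992, -0.126, -0.0], [-0.0, 0.001, -1.0]]
contact_force: [0.1, 0.3, 0.6]
width: 45.8
grasp_force: 61.9
time: 33.65
ee_pos: [540.2, -181.0, 145.1]
eef_rot: [[0.125, 0.992, 0.0], [0.992, -0.125, 0.001], [0.001, 0.0, -1.0]]
contact_force: [0.1, 0.4, -0.6]
width: 46.1
grasp_force: 61.9
```

```bash

python3 -m creep '[{"fingers":0,"tx":0.004,"ty":-0.05,"tz":-0.15,"turn":0},{"fingers":0,"tx":0.004,"ty":-0.05,"tz":-0.3,"turn":0},{"fingers":0,"tx":0.004,"ty":-0.05,"tz":-0.38,"turn":0},{"fingers":0,"tx":0.004,"ty":-0.05,"tz":-0.43,"turn":0},{"fingers":0,"tx":0.004,"ty":-0.05,"tz":-0.47,"turn":0}]' 60
python3 -m creep '[{"fingers":0,"tx":0,"ty":0,"tz":-0.04,"turn":0},{"fingers":0,"tx":0,"ty":0,"tz":-0.08,"turn":0},{"fingers":0,"tx":0,"ty":0,"tz":-0.11,"turn":0},{"fingers":0,"tx":0,"ty":0,"tz":-0.11,"turn":0}]' 60
```

```text
time: 34.15
ee_pos: [541.2, -188.8, 74.4]
eef_rot: [[0.124, 0.992, 0.0], [0.992, -0.124, 0.001], [0.001, 0.0, -1.0]]
contact_force: [-0.1, -0.6, -0.4]
width: 45.8
grasp_force: 61.9
time: 34.55
ee_pos: [540.3, -190.4, 57.4]
eef_rot: [[0.126, 0.992, -0.001], [0.992, -0.126, 0.0], [0.0, -0.001, -1.0]]
contact_force: [0.1, -0.2, -0.8]
width: 45.8
grasp_force: 61.9
```

Release, back off upward and look.

```bash

python3 -m creep '[{"fingers":1,"tx":0,"ty":0,"tz":0,"turn":0},{"fingers":1,"tx":0,"ty":0,"tz":0,"turn":0},{"fingers":1,"tx":0,"ty":0,"tz":0.1,"turn":0},{"fingers":1,"tx":0,"ty":0,"tz":0.4,"turn":0},{"fingers":1,"tx":0,"ty":0,"tz":0.7,"turn":0}]' 60
python3 -m creep '[{"fingers":0.5,"tx":0,"ty":0,"tz":0.3,"turn":0},{"fingers":0.5,"tx":-0.3,"ty":0,"tz":0.6,"turn":0},{"fingers":0.5,"tx":-0.6,"ty":-0.2,"tz":1,"turn":0},{"fingers":0.5,"tx":-0.8,"ty":-0.5,"tz":1,"turn":0},{"fingers":0.5,"tx":-0.8,"ty":-0.8,"tz":1,"turn":0}]' 25
python3 - <<'E'
from h import *
o=[]
for n,(r,c) in(('top',(180,320)),('side',(130,280))):
    f=grab(n);P=pts(f);X,Y,Z=P[...,0],P[...,1],P[...,2]
    s=(abs(X-541)<50)&(abs(Y+190)<50)
    for lo,hi in((20,30),(34,44),(48,58),(60,72)):
        m=s&(Z>lo)&(Z<hi);print(n,lo,m.sum(),P[m].mean(0).round(1) if m.any() else '')
    o.append(cv2.resize(f['image'][r:r+130,c:c+160],(400,325),interpolation=cv2.INTER_CUBIC))
    for r in rings(f):
        if r[0][0]>400 and r[0][1]<450: print(n,r)
cv2.imwrite('pics/stack.png',np.hstack(o))
E
```

```text
time: 35.05
ee_pos: [540.2, -189.7, 164.6]
eef_rot: [[0.125, 0.992, -0.001], [0.992, -0.125, 0.001], [0.001, -0.001, -1.0]]
contact_force: [0.7, -1.1, 0.4]
width: 85.4
grasp_force: 0.0
time: 35.55
ee_pos: [428.2, -285.4, 312.1]
eef_rot: [[0.121, 0.993, 0.001], [0.993, -0.121, -0.005], [-0.005, 0.002, -1.0]]
contact_force: [1.5, -0.1, -0.1]
width: 43.0
grasp_force: 0.0
top 20 83 [ 547.8 -181.9   24.3]
top 34 73 [ 539.8 -186.4   39. ]
top 48 86 [ 537.6 -178.    52.5]
top 60 238 [ 538.7 -190.9   66.4]
side 20 81 [ 545.7 -168.5   24.5]
side 34 58 [ 540.9 -170.5   38.4]
side 48 66 [ 539.8 -172.5   52.1]
side 60 123 [ 539.9 -187.5   65.1]
```

View pics/stack.png

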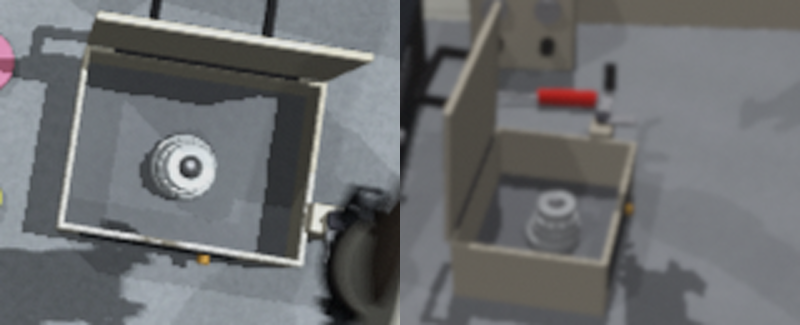

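The stack is nested neatly (left crop, 190,165), with steps at z 24/39/52/66, and the lid is still upright. I go back to the handle to shut it.

```bash

python3 -m creep '[{"fingers":0.5,"tx":0,"ty":0.2,"tz":0.08,"turn":0},{"fingers":0.5,"tx":0.1,"ty":0.5,"tz":0.08,"turn":0},{"fingers":0.5,"tx":0.4,"ty":0.8,"tz":0.08,"turn":0},{"fingers":0.5,"tx":0.7,"ty":0.8,"tz":0.08,"turn":0},{"fingers":0.5,"tx":1,"ty":0.8,"tz":0.08,"turn":0}]' 25
python3 -m creep '[{"fingers":0.5,"tx":0.25,"ty":0,"tz":0,"turn":0},{"fingers":0.5,"tx":0.5,"ty":0,"tz":0,"turn":0},{"fingers":0.5,"tx":0.8,"ty":0,"tz":0,"turn":0},{"fingers":0.5,"tx":0.8,"ty":0,"tz":0,"turn":0},{"fingers":0.5,"tx":0.8,"ty":0,"tz":0,"turn":0}]' 25
python3 - <<'E'
from h import *
f=grab('side');g=grab('top')
for n,f in(('s',f),('t',g)):
    P=pts(f);X,Y,Z=P[...,0],P[...,1],P[...,2]
    m=(f['image'].max(2)<60)&(Z>215)&(Z<275)&(X>660)&(X<730)&(Y>-260)&(Y<-80);print(n,m.sum(),P[m].mean(0) if m.any() else '', [np.percentile(P[m][:,i],[5,95]).round(1).tolist() for i in range(3)] if m.any() else '')
E
```

```text
time: 36.15
ee_pos: [579.8, -164.5, 322.1]
eef_rot: [[0.124, 0.992, 0.001], [0.992, -0.124, -0.002], [-0.002, 0.002, -1.0]]
contact_force: [0.1, -0.8, 2.5]
width: 42.7
grasp_force: 0.0
time: 36.65
ee_pos: [698.7, -165.1, 320.0]
eef_rot: [[0.124, 0.992, -0.001], [0.992, -0.124, 0.002], [0.002, -0.001, -1.0]]
contact_force: [-0.3, 0.1, 0.1]
width: 42.7
grasp_force: 0.0
s 149 [ 685.87954191 -178.14761866  255.18338982] [[666.8, 699.4], [-239.0, -132.1], [247.8, 259.8]]
t 141 [ 687.52648734 -156.03938438  257.92331838] [[665.1, 700.2], [-201.7, -131.4], [252.4, 262.0]]
```

```bash

python3 -m creep '[{"fingers":0.5,"tx":-0.038,"ty":-0.145,"tz":0,"turn":0},{"fingers":0.5,"tx":-0.038,"ty":-0.145,"tz":-0.15,"turn":0},{"fingers":0.5,"tx":-0.038,"ty":-0.145,"tz":-0.35,"turn":0},{"fingers":0.5,"tx":-0.038,"ty":-0.145,"tz":-0.5,"turn":0},{"fingers":0.5,"tx":-0.038,"ty":-0.145,"tz":-0.58,"turn":0}]' 25
python3 -m creep '[{"fingers":0,"tx":0,"ty":0,"tz":0,"turn":0},{"fingers":0,"tx":0,"ty":0,"tz":0,"turn":0},{"fingers":0,"tx":0,"ty":0,"tz":0,"turn":0},{"fingers":0,"tx":0,"ty":0,"tz":0,"turn":0}]' 25
```

```text
time: 37.25
ee_pos: [690.4, -189.9, 232.4]
eef_rot: [[0.127, 0.992, -0.002], [0.992, -0.127, -0.001], [-0.001, -0.002, -1.0]]
contact_force: [-0.3, -0.5, -0.1]
width: 43.3
grasp_force: 0.0
time: 37.65
ee_pos: [692.7, -188.9, 234.9]
eef_rot: [[0.126, 0.992, 0.001], [0.992, -0.126, -0.001], [-0.001, 0.001, -1.0]]
contact_force: [-2.3, -0.9, 2.3]
width: 13.0
grasp_force: 25.0
```

```bash

python3 -m creep '[{"fingers":0,"tx":-0.112,"ty":0.014,"tz":0.022,"turn":0},{"fingers":0,"tx":-0.226,"ty":0.029,"tz":0.033,"turn":0},{"fingers":0,"tx":-0.341,"ty":0.043,"tz":0.031,"turn":0},{"fingers":0,"tx":-0.455,"ty":0.057,"tz":0.018,"turn":0},{"fingers":0,"tx":-0.57,"ty":0.071,"tz":-0.005,"turn":0}]' 25
python3 -m creep '[{"fingers":0,"tx":-0.109,"ty":0.014,"tz":-0.036,"turn":0},{"fingers":0,"tx":-0.214,"ty":0.027,"tz":-0.081,"turn":0},{"fingers":0,"tx":-0.314,"ty":0.04,"tz":-0.138,"turn":0},{"fingers":0,"tx":-0.408,"ty":0.051,"tz":-0.204,"turn":0},{"fingers":0,"tx":-0.495,"ty":0.062,"tz":-0.279,"turn":0}]' 25
```

```text
time: 38.15
ee_pos: [609.6, -178.0, 235.2]
eef_rot: [[0.126, 0.992, 0.008], [0.992, -0.126, -0.001], [-0.0, 0.008, -1.0]]
contact_force: [3.6, -0.3, 3.7]
width: 13.0
grasp_force: 26.7
time: 38.65
ee_pos: [534.6, -168.2, 192.7]
eef_rot: [[0.125, 0.992, 0.006], [0.992, -0.125, -0.001], [-0.001, 0.006, -1.0]]
contact_force: [2.6, 0.1, 1.0]
width: 13.3
grasp_force: 27.8
```

```bash

python3 -m creep '[{"fingers":0,"tx":-0.079,"ty":0.01,"tz":-0.083,"turn":0},{"fingers":0,"tx":-0.149,"ty":0.019,"tz":-0.175,"turn":0},{"fingers":0,"tx":-0.21,"ty":0.027,"tz":-0.273,"turn":0},{"fingers":0,"tx":-0.261,"ty":0.033,"tz":-0.376,"turn":0},{"fingers":0,"tx":-0.302,"ty":0.038,"tz":-0.475,"turn":0}]' 25
python3 -m creep '[{"fingers":0,"tx":0,"ty":0,"tz":-0.01,"turn":0},{"fingers":0,"tx":0,"ty":0,"tz":-0.01,"turn":0}]' 25
```

```text
time: 39.15
ee_pos: [487.8, -162.1, 120.1]
eef_rot: [[0.125, 0.992, 0.001], [0.992, -0.125, -0.0], [-0.0, 0.001, -1.0]]
contact_force: [-0.7, 0.5, 3.3]
width: 12.8
grasp_force: 29.9
time: 39.35
ee_pos: [486.9, -162.0, 117.9]
eef_rot: [[0.125, 0.992, -0.002], [0.992, -0.125, 0.001], [0.001, -0.002, -1.0]]
contact_force: [-2.7, 3.3, -2.7]
width: 13.0
grasp_force: 29.4
```

```bash

python3 -m creep '[{"fingers":0,"tx":-0.01,"ty":0,"tz":-0.02,"turn":0},{"fingers":0,"tx":-0.01,"ty":0,"tz":-0.035,"turn":0},{"fingers":0,"tx":-0.01,"ty":0,"tz":-0.035,"turn":0}]' 40
python3 - <<'E'
from h import *
f=grab('side');P=pts(f);X,Y,Z=P[...,0],P[...,1],P[...,2]
a=np.array([.992,-.125]);c=np.array([549.8,-191.4]); l=(P[...,:2]-c)@a; w=(P[...,:2]-c)@np.array([.125,.992])
for lo,hi in((-90,-60),(-30,0),(0,30),(30,60),(60,90)):
    m=(l>lo)&(l<hi)&(w>80)&(w<118)&(Z>70)&(Z<140);print(lo,m.sum(),np.median(Z[m]))
E
```

```text
time: 39.65
ee_pos: [485.4, -161.8, 113.1]
eef_rot: [[0.125, 0.992, -0.002], [0.992, -0.125, 0.001], [0.0, -0.002, -1.0]]
contact_force: [-5.4, 3.6, 1.2]
width: 12.4
grasp_force: 38.8
-90 85 91.68612040652896
-30 86 91.52935531356913
0 89 92.53430853553773
30 84 92.39767701357212
60 77 91.77531629373802
```

```bash

python3 -m creep '[{"fingers":0.5,"tx":0,"ty":0,"tz":0.02,"turn":0},{"fingers":0.5,"tx":0,"ty":0,"tz":0.03,"turn":0},{"fingers":0.5,"tx":0,"ty":0,"tz":0.03,"turn":0},{"fingers":0.5,"tx":0,"ty":0,"tz":0.3,"turn":0},{"fingers":0.5,"tx":0,"ty":0,"tz":0.6,"turn":0}]' 25
python3 -m creep '[{"fingers":0,"tx":0,"ty":-0.2,"tz":0.05,"turn":0},{"fingers":0,"tx":0.05,"ty":-0.5,"tz":0.05,"turn":0},{"fingers":0,"tx":0.1,"ty":-0.8,"tz":0.05,"turn":0},{"fingers":0,"tx":0.15,"ty":-1,"tz":0.05,"turn":0}]' 40
python3 -m creep '[{"fingers":0,"tx":0,"ty":-0.2,"tz":0,"turn":0},{"fingers":0,"tx":0,"ty":-0.5,"tz":0,"turn":0},{"fingers":0,"tx":0,"ty":-0.64,"tz":0,"turn":0},{"fingers":0,"tx":0,"ty":-0.64,"tz":0,"turn":0},{"fingers":0,"tx":0,"ty":-0.64,"tz":0,"turn":0}]' 40
python3 - <<'E'
from h import *
for n in('top','side'):
    f=grab(n);P=pts(f);X,Y,Z=P[...,0],P[...,1],P[...,2]
    d=(f['image'].max(2)<60)&(Z>105)&(Z<145)&(X>440)&(X<520)&(Y<-370)&(Y>-440);print(n,d.sum(),P[d].mean(0) if d.any() else '')
E
```

```text
time: 40.2
ee_pos: [485.1, -162.7, 202.8]
eef_rot: [[0.126, 0.992, -0.002], [0.992, -0.126, 0.002], [0.002, -0.003, -1.0]]
contact_force: [1.1, -0.6, 0.3]
width: 42.8
grasp_force: 0.0
time: 40.6
ee_pos: [508.2, -317.9, 210.5]
eef_rot: [[0.13, 0.991, 0.001], [0.991, -0.13, -0.002], [-0.002, 0.001, -1.0]]
contact_force: [0.3, -0.2, -0.2]
width: -0.0
grasp_force: 0.0
time: 41.1
ee_pos: [508.5, -409.0, 210.1]
eef_rot: [[0.127, 0.992, 0.001], [0.992, -0.127, 0.001], [0.001, 0.0, -1.0]]
contact_force: [-0.3, 1.4, -0.4]
width: -0.2
grasp_force: 0.0
top 53 [ 478.38682384 -400.42607777  131.00271112]
side 32 [ 480.44727015 -397.96326839  122.34615953]
```

```bash

python3 -m creep '[{"fingers":0,"tx":0.02,"ty":0,"tz":-0.25,"turn":0},{"fingers":0,"tx":0.02,"ty":0,"tz":-0.5,"turn":0},{"fingers":0,"tx":0.02,"ty":0,"tz":-0.64,"turn":0},{"fingers":0,"tx":0.02,"ty":0,"tz":-0.64,"turn":0},{"fingers":0,"tx":0,"ty":0,"tz":-0.64,"turn":0}]' 40
python3 -m creep '[{"fingers":0,"tx":-0.1,"ty":0.01,"tz":0,"turn":0},{"fingers":0,"tx":-0.189,"ty":0.021,"tz":0,"turn":0},{"fingers":0,"tx":-0.26,"ty":0.038,"tz":0,"turn":0},{"fingers":0,"tx":-0.331,"ty":0.055,"tz":0,"turn":0},{"fingers":0,"tx":-0.394,"ty":0.093,"tz":0,"turn":0}]' 40
python3 -m creep '[{"fingers":0,"tx":-0.063,"ty":0.038,"tz":0,"turn":0},{"fingers":0,"tx":-0.115,"ty":0.09,"tz":0,"turn":0},{"fingers":0,"tx":-0.16,"ty":0.147,"tz":0,"turn":0},{"fingers":0,"tx":-0.205,"ty":0.233,"tz":0,"turn":0},{"fingers":0,"tx":-0.23,"ty":0.31,"tz":0,"turn":0}]' 40
python3 -m creep '[{"fingers":0,"tx":0,"ty":0.02,"tz":0,"turn":0},{"fingers":0,"tx":0,"ty":0.03,"tz":0,"turn":0},{"fingers":0,"tx":0,"ty":0.03,"tz":0,"turn":0}]' 40
```

```text
time: 41.7
ee_pos: [509.6, -407.5, 115.1]
eef_rot: [[0.124, 0.992, 0.001], [0.992, -0.124, 0.0], [0.001, 0.001, -1.0]]
contact_force: [0.5, -0.1, 0.1]
width: -0.1
grasp_force: 0.0
time: 42.2
ee_pos: [449.3, -395.7, 115.4]
eef_rot: [[0.126, 0.992, 0.001], [0.992, -0.126, -0.002], [-0.002, 0.002, -1.0]]
contact_force: [1.2, -1.6, 1.2]
width: -0.3
grasp_force: 0.6
time: 42.7
ee_pos: [413.7, -347.7, 114.0]
eef_rot: [[0.126, 0.992, -0.001], [0.992, -0.126, -0.0], [-0.0, -0.001, -1.0]]
contact_force: [0.4, -1.4, -0.6]
width: 0.3
grasp_force: 0.7
time: 43.0
ee_pos: [413.4, -345.7, 114.1]
eef_rot: [[0.127, 0.992, -0.002], [0.992, -0.127, -0.002], [-0.003, -0.002, -1.0]]
contact_force: [-2.4, -4.9, 0.3]
width: 0.4
grasp_force: 2.7
```

Back off and verify.

```bash

python3 -m creep '[{"fingers":0,"tx":0,"ty":-0.15,"tz":0,"turn":0},{"fingers":0,"tx":0,"ty":-0.3,"tz":0.2,"turn":0},{"fingers":0,"tx":-0.2,"ty":-0.5,"tz":0.5,"turn":0},{"fingers":0,"tx":-0.4,"ty":-0.7,"tz":0.8,"turn":0},{"fingers":0,"tx":-0.4,"ty":-0.8,"tz":0.8,"turn":0}]' 40
python3 -m creep '[{"fingers":0,"tx":0,"ty":0,"tz":0,"turn":0},{"fingers":0,"tx":0,"ty":0,"tz":0,"turn":0}]' 40
python3 - <<'E'
from h import *
f=grab('top');g=grab('side')
P=pts(f);X,Y,Z=P[...,0],P[...,1],P[...,2]
d=(f['image'].max(2)<60)&(Z>105)&(Z<150)&(X>390)&(X<440)&(Y<-280)&(Y>-360);print(d.sum(),P[d].mean(0) if d.any() else '')
a=cv2.resize(f['image'][180:310,320:480],(400,325),interpolation=cv2.INTER_CUBIC)
b=cv2.resize(g['image'][130:260,280:440],(400,325),interpolation=cv2.INTER_CUBIC)
c=cv2.resize(f['image'][150:310,80:330],(400,256));e=cv2.resize(g['image'][230:480,150:450],(400,256))
cv2.imwrite('pics/end.png',np.vstack([np.hstack([a,b]),np.hstack([c,e])]))
E
```

```text
time: 43.5
ee_pos: [354.1, -464.8, 237.0]
eef_rot: [[0.126, 0.992, 0.0], [0.992, -0.126, -0.002], [-0.002, 0.001, -1.0]]
contact_force: [-0.1, -0.1, -0.4]
width: 0.2
grasp_force: 0.0
time: 43.7
ee_pos: [354.4, -463.8, 234.0]
eef_rot: [[0.127, 0.992, -0.0], [0.992, -0.127, 0.001], [0.001, -0.0, -1.0]]
contact_force: [0.6, 0.3, -0.7]
width: -0.0
grasp_force: 0.0
48 [ 416.57925877 -321.34184134  132.3270601 ]
```

View pics/end.png

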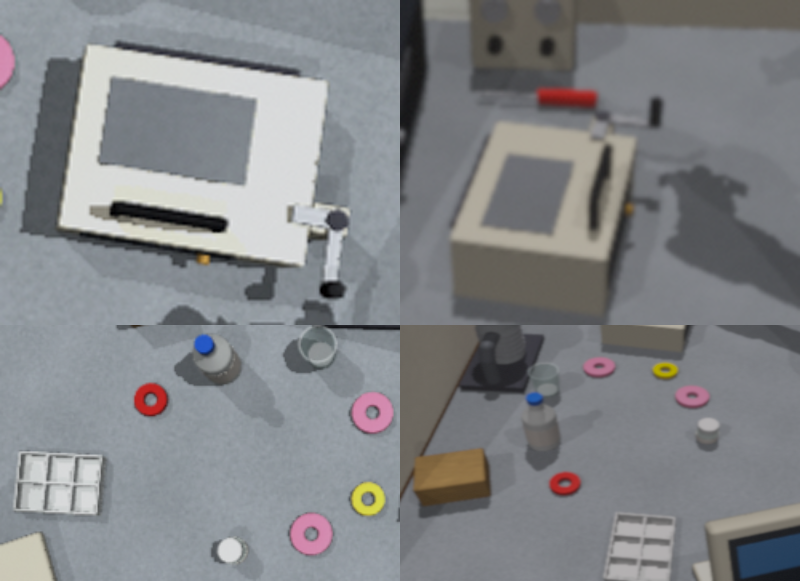

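The lid is shut and the latch tongue lies over its edge, with the knob at (332,290) in the top-left crop. Everything else is where it was, and no ring is left on the bench. Handing in.

```bash
python3 -c "
from cell import *
print(hand_in())"
```

```text
the job is handed in; nothing more can be done
None
```

The job is handed in, with no verdict returned: rings 70, 63, 56 and 49 are stacked flat on the post with the widest at the bottom, the lid is shut and latched, and the other things on the bench look undisturbed.

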